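# Slide rack off the draining hooks and into its staining dish

## Task

Put the slide rack with the blue grip away: lift it up and off the draining hooks under the glass shelf and lower it, the right way up, into the open green staining dish on the height-adjustable stand until it stands fully down on the dish's floor, then let go. The stand is clamped at whatever height it was last used and the fit is snug, so feel your way down gently: the slides are thin glass, do not press hard, tip the rack or drop it. Leave the yellow-gripped rack hanging and the other things where they stand.

Things in the scene. Friction and masses are not known exactly. Their poses are not given: they have to be found in the camera images.
- hooks (a point): Midway between two pairs of draining hooks on a fixed shelf frame, at seat height (159 mm up), where hung grips rest. x: level, away from the open side along the hooks to the rail at x=85 mm; y along the shelf. Pairs at y=+-90 mm, each two 7 mm wires 64 mm apart. Seats level for x=-16 to 16; front tips at x=-20 reach 23 mm above the seat: a grip must rise more than that, then leave towards -x.
- shelf_edge (a point): Middle of the lower front edge of the glass board over the hooks, 310 mm above the bench, axes as the hooks. The board reaches 160 mm back (+x) and 240 mm to either side in y; it overhangs the hung grips by about 15 mm, 145 mm above their centres, so a gripper pointing straight down finds no room: come from the open front (-x), leaning 30 to 45 degrees. Posts 100 mm behind, y=+-210 mm.
- rack_blue_grip (a point): Centre of the blue grip: a round sleeve 12 mm thick, 82 mm long along the rack's y, top of a stiff wire bail. It hangs plumb on either hook pair; about 57 mm of sleeve between the wires is free to pinch. Below it 76 mm of free height down to the slides, open in x; bail legs at y=+-47 mm. Pinched, the rack keeps its lean but a push can turn it about the sleeve. 0.18 to 0.35 kg.
- rack_blue_tray (a point): Middle of the tray of that rack: white, 84 (x) by 100 (y) by 22 mm high, full of glass slides standing up to 30 mm above the underside. The point is 11 mm above the underside and 101 mm straight below the grip's centre; z up, y along the grip.
- rack_blue: The same rack, origin at the centre of the tray's underside, 112 mm below the grip's centre; x across (84 mm), y along the grip (100 mm), z up.
- rack_yellow_grip (a point): Centre of the yellow grip of a second, like rack, which hangs on the other hook pair. Leave it hanging.
- stand: Fixed support stand of the green dish: round foot 148 mm across, origin at its centre on the bench, z up. Its post carries a plate 112 by 128 mm with the dish fixed on it, centred over the origin, dish x, y along the stand's x, y. The post is clamped at any height: the dish's inside floor lies 60 to 100 mm above the bench, its rim 55 mm higher. The height is not reported: feel for it.
- stand_mid (a point): Point on the stand's axis, 16 mm above the bench. The open green dish above it measures 95 (x) by 111 (y) mm outside, 60 mm high, walls 4 mm, floor 5 mm; inside 87 by 103 mm and 55 mm deep: 1.5 mm of room on every side of the rack's tray, no lead-in. The rack goes in with its y along the stand's y, either way round, and stands on the floor with its grip's centre 112 mm above it.
- dish_lidded: Closed orange staining dish with lid and knob, 100 by 116 mm, 80 mm high over the knob, origin at the centre of its underside. Leave alone.
- slide_box: Flat slide box with blue lid, 100 by 86 by 34 mm high, origin at the centre of its underside. Leave alone.
- dropper: Small brown bottle, 38 mm thick, 85 mm high, origin at the centre of its underside. Leave alone.
Things that resemble listed ones, but are neither listed nor needed, are in the scene too. What is shaped like the rack_blue but purple or red is not meant.

How it is judged:
By the outcome, as a careful person would: the job done as asked, in the order asked, and still so for the second after the job is handed in, with the robot touching nothing.
It also fails if it takes over 61 s, if anything falls off the work surface, if the arm or the gripper's body presses on something with over 40 N, if the wrist force passes 120 N, or if a joint passes its speed limit or range.

## Robot

A 6-joint arm with a two-finger parallel gripper is mounted at the origin on the work surface. World frame = base frame: x ahead of the robot, y to its left, z up, the work surface at z = 0. Lengths are in m, angles in rad, forces in N, time in s.
With the tool pointing down it reaches from about 0.425 to 0.95 m from the base axis. Payload 3.5 kg.
Tool frame: the origin (TCP) lies midway between the tips of the shut fingers; the grasp point (between the pads) lies r.pinch_z behind it (r.pinch_z is the distance from the TCP to the grasp point, in m); z points along the fingers, x is the direction in which the jaws open and shut, and the axes are right-handed (so a half turn about z gives the same grasp; the last joint's range is limited). The gripper opens to 85 mm and grips with 20 to 120 N. Pads are 22 mm wide; open, the fingers measure 114 mm over their backs; the gripper's body (76 mm by 85 mm) begins 54 mm behind the grasp point. The pads swing forward as they close: fully open they stand 13 mm farther back than shut.
Start: joints at [1.129, 0.286, 1.577, -0, 1.279, -0.15], TCP at [0.194, 0.646, 0.231] pointing down, gripper open.
Joint ranges: [-2.77, 2.77], [-0.9, 2.22], [0.21, 2.48], [-1.53, 4.67], [0.24, 2.81], [-2.84, 2.84]. Speed limits (rad/s): [2.79, 2.79, 3.14, 3.14, 3.14, 3.14].

## Interface

Orientations are given as a unit quaternion [w, x, y, z].
In Python, from station import r, optics, workorder, models gives the robot as it stands.
- The arm moves only by the tool jog_arm, never from a script. Its argument "increments" is text: rows parted by semicolons, each of 7 numbers parted by spaces: the opening in per cent of the stroke, from 0 (shut) to 100 (fully open), then the shift along the world's x, y, z in cm, then the turn, a rotation vector about the world's x, y, z in rad. A call has 1 to 12 rows; each row is the pose to reach, as a shift and turn from the pose commanded when the call began; what a row does not reach only later rows make up. A row lasts 1/12 s, in which the tool goes at most 41.7 mm and 7.16 degrees, less where a joint would pass 70% of its speed; a pose out of reach is approached as far as the arm can. A call with a gripper value outside its range is refused whole. The fingers move at their own pace and stop on an object; "squeeze" is the grip in N (left out, the last holds). Time passes only in rows, so rows that repeat a pose let the fingers close. It gives the time, the measured TCP pose, the force and the opening at its end, in the units of the state.
- r.get_state(): the state, without advancing time (a new reading comes with each control period).
- optics.get_image(name): name is "side" or "top"; returns a dict with "pixels" (480x640x3 uint8, red, green, blue), "K" (3x3 intrinsics, pixels), "dist_coeffs" ([k1, k2, p1, p2, k3] as OpenCV has them; the pictures are not rectified), "T" (4x4, takes a point from camera to world coordinates). Camera axes: x right, y down, z forward; pixel columns grow to the right and rows downward; lengths in m; the calibration is good to about 2 mm. A picture is of the moment at which its call begins. There is no depth.
- workorder.close_job(): hands the job in, once; it reports no verdict.
Trained networks look in the newest picture that a camera, given by its name, has taken for a name from the list of things; names that differ only in an ending like _2 or _b are one class to them, and where a whole thing is asked for, a point or a joint stands for the part that bears it (a point fixed in the world has none). Each returns a list of dicts, best first, with "p" (0 to 1); they miss things now and then, are a little off and sometimes report something else, mostly with a low value. They report only what shows in the picture. A call takes as long as a camera call. They do not tell look-alikes from the thing itself.
- models.trace(camera, target): "region" (480x640 bool, what is visible of it).
- models.landmark_of(camera, target): "location" ([x, y, z] in m, in the coordinates of the camera as it stood for that picture, good to about 4 mm: a listed point, or the origin of a listed thing).
The state is a dict: "time_s": time; "q": joint angles; "qvel": joint speeds; "tau": joint torques, N m; "ee_pos": TCP position; "ee_rot": TCP orientation; "ft_force": force on the tool from outside, world axes, zero at the start; "moment": the same for the moment, N m; "grip_width": finger opening in m.
Only numpy, scipy, OpenCV 4.12 (cv2) and the standard library are available. Lean on these libraries where they do the work, as an engineer would, in place of code of your own. Each camera call takes 0.05 s, during which the arm holds its last target.

## Working session

There is one attempt and no reset: what is moved stays moved. The work goes in short steps, Python scripts to look and compute and a tool call to move; the robot and the scene stay as the last step left them, time stands still between calls to the robot, and variables do not carry over. Pictures are saved under pics/ and viewed, and the job is handed in when it is done.

Besides the shell and the picture viewer there is one more tool, called after "Emit:" by a JSON object that holds its "api" and its "payload", one argument or row to a line. jog_arm: Moves the arm, as the interface text tells. Its arguments: {"type":"object","properties":{"increments":{"type":"string"},"squeeze":{"type":"number"}},"required":["increments"]}

```bash
ls; mkdir -p pics; cat > h.py <<'E'
import numpy as np, cv2
from station import r, optics, workorder, models
def snap(n,f):
    im=optics.get_image(n); cv2.imwrite('pics/'+f,im['pixels'][:,:,::-1]); return im
def w(im,p): return im['T'][:3,:3]@np.array(p)+im['T'][:3,3]
def px(im,P):
    Ti=np.linalg.inv(im['T']); p,_=cv2.projectPoints(np.array(P,float).reshape(-1,3),cv2.Rodrigues(Ti[:3,:3])[0],Ti[:3,3],im['K'],np.array(im['dist_coeffs'],float)); return p.reshape(-1,2)
def ray(im,uv):
    u=cv2.undistortPoints(np.array(uv,float).reshape(-1,1,2),im['K'],np.array(im['dist_coeffs'],float)).reshape(-1,2)
    d=np.c_[u,np.ones(len(u))]@im['T'][:3,:3].T
    return im['T'][:3,3],d/np.linalg.norm(d,axis=1)[:,None]
E
python3 - <<'E'
from h import *
np.set_printoptions(precision=4,suppress=True)
print(r.pinch_z, r.get_state())
for c in ['side','top']:
    im=snap(c,c+'0.png'); print(c,im['T'])
    for t in ['hooks','shelf_edge','rack_blue_grip','rack_blue_tray','rack_yellow_grip','stand','stand_mid','dish_lidded','slide_box','dropper']:
        for d in models.landmark_of(c,t)[:4]:
            P=w(im,d['location']); print(c,t,round(d['p'],2),P,px(im,P)[0].round())
E
```

```text
pics
0.0187 {'time_s': 0.0, 'q': array([ 1.129 ,  0.2872,  1.5782,  0.    ,  1.2786, -0.15  ]), 'qvel': array([ 0.0013, -0.0003,  0.    , -0.0009, -0.0015, -0.001 ]), 'tau': array([  0.0005, -40.5966, -29.2635,  -0.0001,   0.0058,   0.    ]), 'ee_pos': array([0.1938, 0.6459, 0.2299]), 'ee_rot': array([ 0.0006,  0.8024,  0.5968, -0.0011]), 'ft_force': array([ 0.3191,  0.4583, -0.3876]), 'moment': array([-0.0001, -0.0274, -0.0459]), 'grip_width': 0.08565429555359537}
side [[ 0.8225 -0.3807  0.4225  0.1509]
 [-0.5686 -0.5327  0.6268 -0.8548]
 [-0.0136 -0.7558 -0.6547  0.9886]
 [ 0.      0.      0.      1.    ]]
side shelf_edge 0.92 [0.536  0.1851 0.3091] [204. 159.]
side rack_blue_grip 0.88 [0.6324 0.179  0.1666] [249. 197.]
side rack_blue_grip 0.87 [0.8076 0.0444 0.1149] [340. 216.]
side rack_blue_grip 0.8 [ 0.8448 -0.14    0.1134] [400. 251.]
side rack_blue_tray 0.92 [ 0.8412 -0.1404  0.0122] [396. 283.]
side rack_blue_tray 0.63 [0.8083 0.0445 0.0114] [340. 247.]
side rack_blue_tray 0.55 [0.6268 0.1768 0.0634] [252. 231.]
side stand 0.66 [ 0.4977 -0.2479 -0.0015] [301. 385.]
side stan
[... 426 characters left out ...]
f_edge 0.64 [0.5382 0.1847 0.3093] [187. 284.]
top rack_blue_grip 0.81 [ 0.8459 -0.1385  0.1135] [341. 158.]
top rack_blue_grip 0.75 [0.8083 0.0489 0.1098] [265. 174.]
top rack_blue_grip 0.59 [0.6344 0.183  0.1634] [205. 242.]
top rack_blue_grip 0.38 [ 0.5267 -0.4411 -0.0019] [451. 286.]
top rack_blue_tray 0.98 [0.6305 0.18   0.0603] [216. 247.]
top rack_blue_tray 0.87 [0.8083 0.0477 0.0098] [270. 182.]
top rack_blue_tray 0.73 [ 0.8416 -0.1336  0.0085] [337. 170.]
top rack_yellow_grip 0.68 [0.4524 0.2219 0.1636] [188. 320.]
top dish_lidded 0.88 [ 0.4674 -0.0147 -0.0029] [293. 309.]
top slide_box 0.78 [ 0.6564 -0.0976 -0.0012] [324. 238.]
top dropper 0.79 [ 0.5272 -0.4421 -0.0013] [452. 286.]
```

View pics/side0.png

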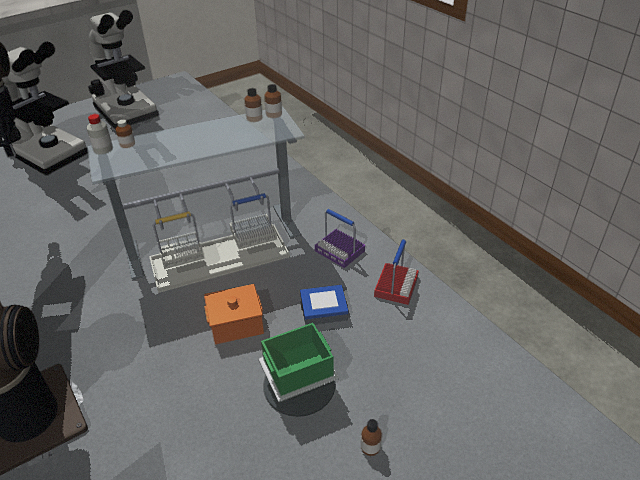

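View pics/top0.png

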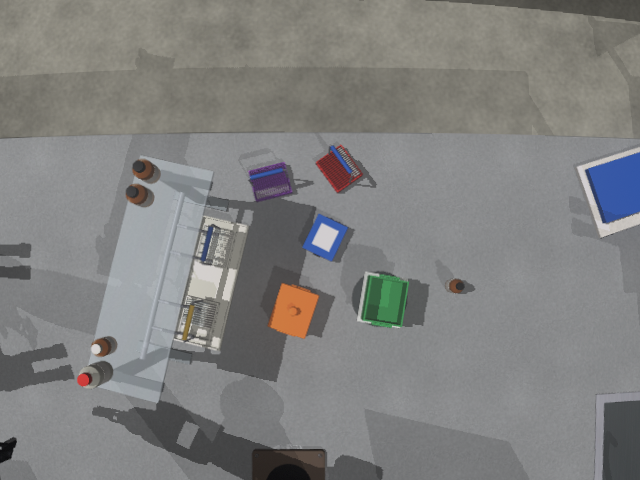

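The side view shows blue grip at (250,199), yellow at (174,218), both hanging. The green dish is at (298,358), with the purple rack (340,235) and red rack (400,275) as decoys. The top view shows the dish at (385,300) and the blue grip at (208,243). Next I'll zoom in for edges.

```bash
python3 - <<'E'
import cv2
s=cv2.imread('pics/side0.png');t=cv2.imread('pics/top0.png')
def c(im,x,y,w,h,k,f): cv2.imwrite('pics/'+f,cv2.resize(im[y:y+h,x:x+w],None,fx=k,fy=k,interpolation=cv2.INTER_CUBIC))
c(s,250,315,100,75,8,'c1.png');c(t,345,262,80,60,10,'c2.png');c(s,140,170,140,105,5,'c3.png');c(t,170,190,100,75,8,'c4.png')
E
```

```text
(no output)
```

View pics/c1.png

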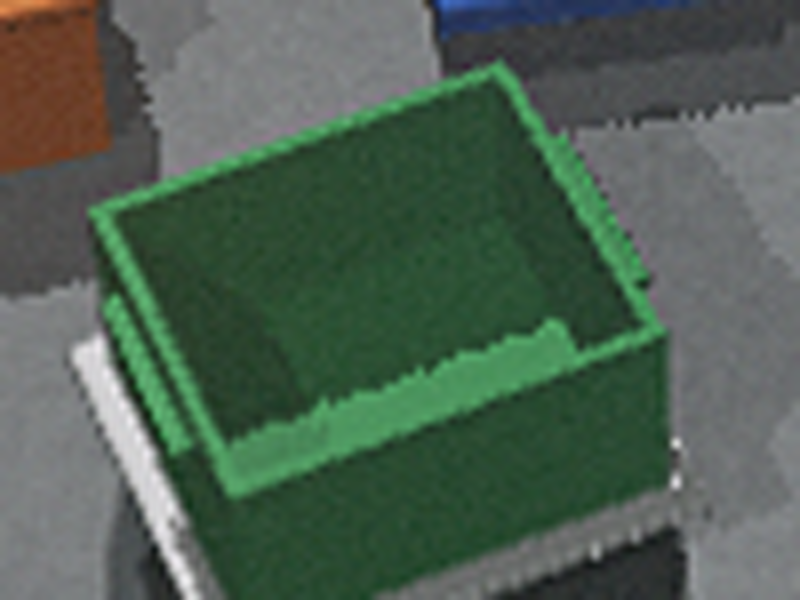

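View pics/c2.png

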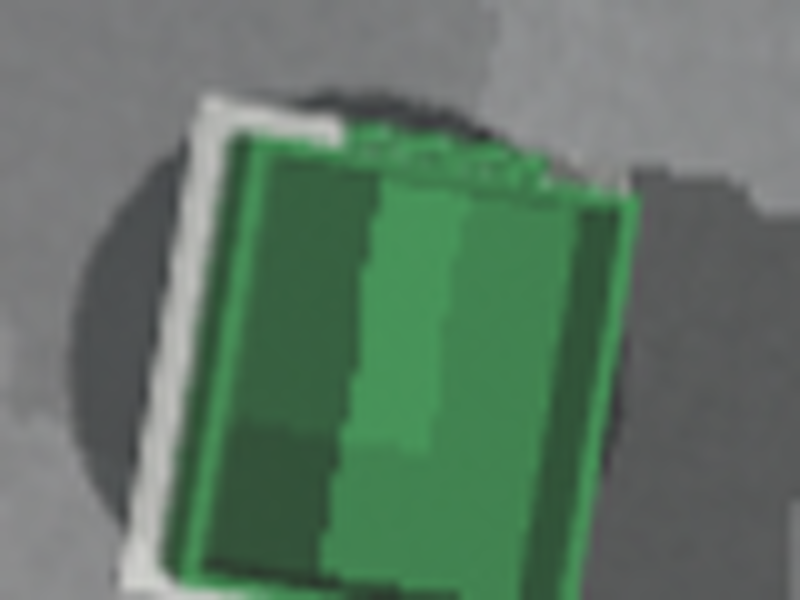

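View pics/c3.png

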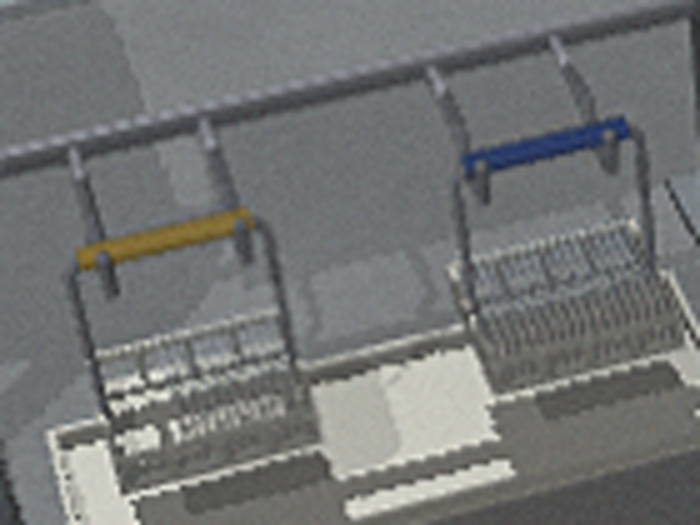

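View pics/c4.png

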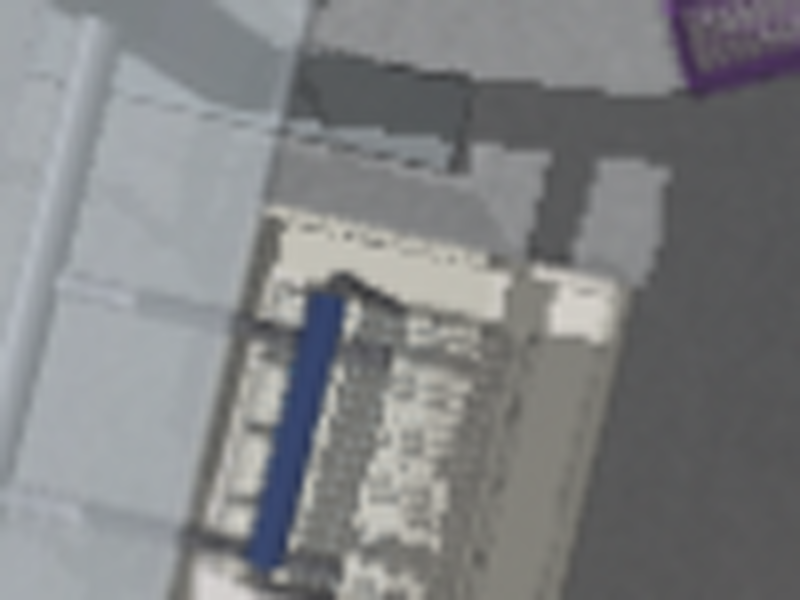

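```bash
python3 - <<'E'
import cv2
t=cv2.imread('pics/top0.png')
cv2.imwrite('pics/c5.png',cv2.resize(t[265:335,350:420],None,fx=8,fy=8,interpolation=cv2.INTER_CUBIC))
E
```

```text
(no output)
```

View pics/c5.png

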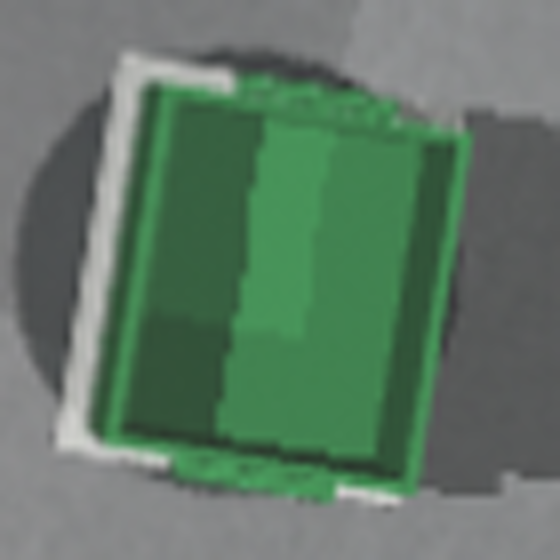

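The rim's outer corners in this crop are at about (162,85), (470,133), (415,495) and (105,440). I'll fit the dish pose and triangulate the grip ends.

```bash
cat > fit.py <<'E'
from h import *
from scipy.optimize import least_squares
np.set_printoptions(precision=4,suppress=True)
S=optics.get_image('side');T=optics.get_image('top')
f=lambda c,k,o:(np.array(c)+.5)/k-.5+np.array(o)
s=f([(90,208),(502,62),(665,330),(240,495)],8,(250,315))
t=f([(105,440),(162,85),(470,133),(415,495)],8,(350,265))
# order: A(far left in side = low x,high y), B high x high y, C high x low y, D low x low y
t=t[[0,1,2,3]]
def cor(p):
    x,y,a,z=p
    ux=np.array([np.cos(a),np.sin(a)]);uy=np.array([-ux[1],ux[0]])  # uy long
    L=.0555;W=.0475
    # uy ~ +x world
    return np.array([[*(np.array([x,y])+i*W*ux+j*L*uy),z] for i,j in [(-1,-1),(-1,1),(1,1),(1,-1)]])
def res(p,use):
    C=cor(p);o=[]
    if 's' in use:o.append(px(S,C)-s)
    if 't' in use:o.append(px(T,C)-t)
    return np.concatenate(o).ravel()
for use in ['s','t','st']:
    q=least_squares(res,[.51,-.25,-1.4,.13],args=(use,)); print(use,q.x,np.abs(q.fun).max(),q.fun.round(1))
def tri(us,ut):
    (o1,d1),(o2,d2)=ray(S,us),ray(T,ut)
    d1,d2=d1[0],d2[0]
    k=np.linalg.lstsq(np.c_[d1,-d2],o2-o1,rcond=None)[0]
    a,b=o1+k[0]*d1,o2+k[1]*d2
    return (a+b)/2,np.linalg.norm(a-b)
e1=tri(f((466,165),5,(140,170)),f((262,568),8,(170,190)))
e2=tri(f((628,126),5,(140,170)),f((328,293),8,(170,190)))
print(e1,e2,(e1[0]+e2[0])/2,np.linalg.norm(e2[0]-e1[0]),np.arctan2(*(e2[0]-e1[0])[1::-1]))
# plane z=.165 each view
for im,u in [(S,[f((466,165),5,(140,170)),f((628,126),5,(140,170))]),(T,[f((262,568),8,(170,190)),f((328,293),8,(170,190))])]:
    o,d=ray(im,u);P=o+d*((.165-o[2])/d[:,2])[:,None];v=P[1]-P[0];print(P.mean(0),np.linalg.norm(v),np.arctan2(v[1],v[0]))
print('edge px',px(S,[[.537,.185,.31]]))
E
python3 fit.py
```

```text
s [ 0.499  -0.2375 -1.7324  0.1089] 0.32322112692492055 [ 0.3  0.2 -0.1 -0.2  0.1 -0.1 -0.3  0.1]
t [ 0.4945 -0.2453 -1.7394  0.1088] 0.4769561897996937 [ 0.1  0.5  0.2 -0.3 -0.1  0.  -0.3 -0.2]
st [ 0.4952 -0.2439 -1.7354  0.1181] 0.6739075022923089 [-0.1  0.1  0.1 -0.4  0.4  0.1 -0.7  0.4 -0.   0.6  0.  -0.6  0.  -0.4
 -0.  -0.1]
(array([0.5913, 0.1891, 0.1627]), np.float64(0.0005383702677855599)) (array([0.6717, 0.171 , 0.1624]), np.float64(0.00024408867699411528)) [0.6315 0.1801 0.1626] 0.0824529518505096 -0.22131831061880583
[0.6303 0.1769 0.165 ] 0.08198234834468245 -0.22574419510585003
[0.6311 0.1796 0.165 ] 0.08240540536004617 -0.2226867248537408
edge px [[204.1612 158.8177]]
```

```bash
python3 - <<'E'
from h import *
print([a for a in dir(r) if not a.startswith('__')],[a for a in dir(optics) if a[0]!='_'],[a for a in dir(workorder) if a[0]!='_'])
E
```

```text
['Unreachable', 'get_state', 'pinch_z'] ['get_image'] ['close_job']
```

Emit:
{"api": "jog_arm", "payload": {
  "increments": "100 0 0 4 0 0 0;100 0 0 8 0 0 0;100 0 0 12 0 0 0;100 0 0 16 0 0 0;100 0 -1 20 0 0 0;100 0 -2 24 0 0 0;100 0 -3 27 0 0 0;100 1 -5 29 0 0 0;100 2 -8 29 0 0 0;100 4 -11 29 0 0 0;100 6 -14 29 0 0 0;100 8 -17 29 0 0 0"
}}

```text
time_s: 2.2
ee_pos: [0.2744, 0.4751, 0.5217]
ee_rot: [-0.0, 0.802, 0.597, 0.0]
ft_force: [0.9, 0.7, -0.0]
grip_width: 0.0856
```

Emit:
{"api": "jog_arm", "payload": {
  "increments": "100 1.6 -3.4 0 0 0 0;100 3.2 -6.8 0 0 0 0;100 5 -10.2 0 0 0 0;100 6.8 -13.8 0 0 0 0;100 8.6 -17.3 0 0 0 0;100 10.4 -20.8 0 0 0 0;100 12.2 -24.3 0 0 0 0;100 14 -27.8 0 0 0 0;100 15.8 -31.3 -1 0 0 0;100 17.6 -34.8 -2 0 0 0;100 19.2 -38.3 -3 0 0 0;100 20.6 -41.5 -4 0 0 0"
}}

```text
time_s: 3.2
ee_pos: [0.4806, 0.0592, 0.481]
ee_rot: [0.0, 0.803, 0.596, 0.0]
ft_force: [0.6, 1.0, 0.3]
grip_width: 0.0857
```

```bash
cat > plan.py <<'E'
from h import *
from scipy.spatial.transform import Rotation as R
np.set_printoptions(precision=3,suppress=True)
def Rot(st): q=np.array(st['ee_rot']);return R.from_quat(q[[1,2,3,0]])
ZH=np.array([0,0,1.])
def frame(ang,L):  # ang: direction angle of rack y' (e.g. -0.2227); h = ang+90deg
    h=np.array([-np.sin(ang),np.cos(ang),0])
    z=np.sin(L)*h-np.cos(L)*ZH; x=np.cos(L)*h+np.sin(L)*ZH
    return R.from_matrix(np.c_[x,np.cross(z,x),z]),h,z
E
cat > p1.py <<'E'
from plan import *
import sys
st=r.get_state();L=np.radians(40)
Rt,h,z=frame(-.2227,L);g=np.array([.631,.180,.165])
back=float(sys.argv[1]) if len(sys.argv)>1 else .12
tgt=g+r.pinch_z*z-back*z
print('t',st['time_s'],'pos',st['ee_pos'],'q',st['q'],'tgt',tgt,'d cm',100*(tgt-st['ee_pos']),'rv',(Rt*Rot(st).inv()).as_rotvec(),'F',st['ft_force'])
E
python3 p1.py
```

```text
t 3.2 pos [0.481 0.059 0.481] q [-0.087 -0.22   1.654 -0.     1.707 -1.365] tgt [0.617 0.116 0.243] d cm [ 13.6     5.724 -23.842] rv [ 0.675 -0.177  0.067] F [0.614 0.962 0.321]
```

Emit:
{"api": "jog_arm", "payload": {
  "increments": "100 1 -1 -1 0.085 -0.022 0.008;100 3 -2 -3 0.17 -0.044 0.017;100 5 -3 -5 0.25 -0.066 0.025;100 7 -3.5 -7.5 0.34 -0.089 0.033;100 9 -4 -10 0.42 -0.11 0.042;100 11 -4 -12.5 0.51 -0.133 0.05;100 12.5 -3.5 -15 0.59 -0.155 0.058;100 13.3 -2 -17.5 0.675 -0.177 0.067;100 13.6 0 -20 0.675 -0.177 0.067;100 13.6 2.5 -22 0.675 -0.177 0.067;100 13.6 4 -23 0.675 -0.177 0.067;100 13.6 5.7 -23.8 0.675 -0.177 0.067"
}}

```text
time_s: 4.2
ee_pos: [0.6153, 0.1192, 0.2409]
ee_rot: [-0.215, 0.734, 0.586, 0.266]
ft_force: [0.4, -0.1, 0.7]
grip_width: 0.0853
```

```bash
python3 p1.py 0.0; python3 - <<'E'
from h import *
a=snap('side','a.png');b=snap('top','b.png')
import cv2
s=a['pixels'][60:300,100:420,::-1];t=b['pixels'][150:390,120:440,::-1]
cv2.imwrite('pics/a1.png',cv2.resize(s,None,fx=2.5,fy=2.5));cv2.imwrite('pics/b1.png',cv2.resize(t,None,fx=2.5,fy=2.5))
E
```

```text
t 4.2 pos [0.615 0.119 0.241] q [-0.238  0.128  1.854  0.737  1.272 -1.853] tgt [0.634 0.192 0.151] d cm [ 1.833  7.251 -9.021] rv [ 0.    -0.004 -0.001] F [ 0.445 -0.114  0.732]
```

View pics/a1.png

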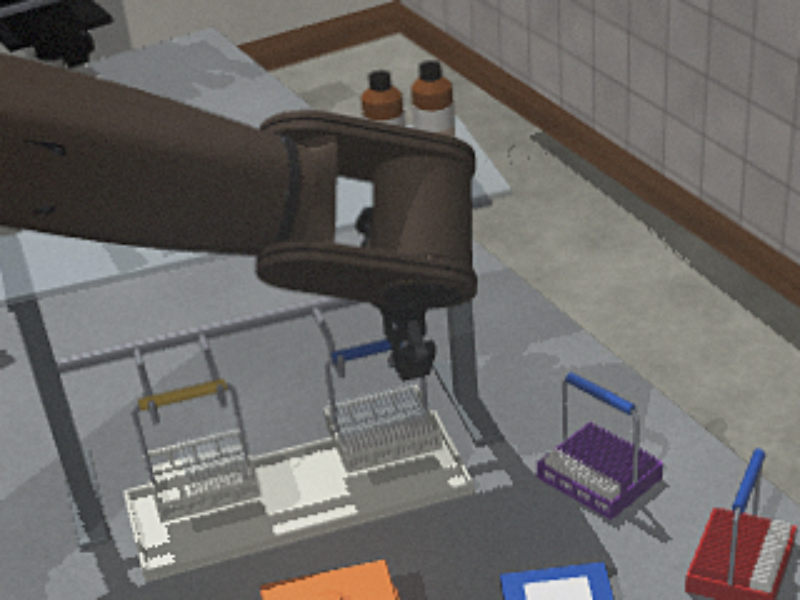

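View pics/b1.png

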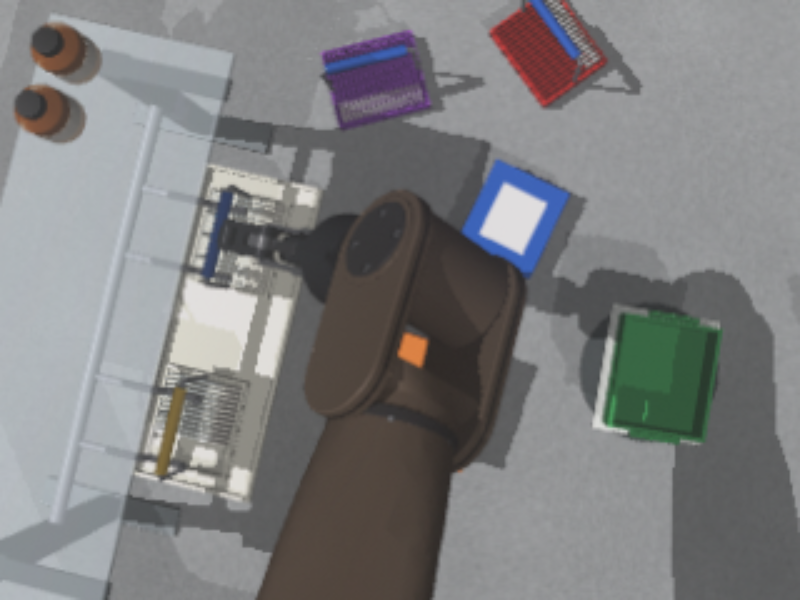

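The side view shows the gripper open in front of the blue grip, at about (400,340) in the crop, with the wrist clear of the shelf. I'll approach along the tool axis.

Emit:
{"api": "jog_arm", "payload": {
  "increments": "100 0.1 0.6 -0.7 0 0 0;100 0.4 1.8 -2.2 0 0 0;100 0.7 3.1 -3.8 0 0 0;100 1 4.4 -5.4 0 0 0;100 1.3 5.6 -6.9 0 0 0;100 1.3 5.6 -6.9 0 0 0;100 1.3 5.6 -6.9 0 0 0"
}}

```text
time_s: 4.88
ee_pos: [0.629, 0.1743, 0.174]
ee_rot: [-0.214, 0.734, 0.587, 0.266]
ft_force: [0.1, -0.8, 0.7]
grip_width: 0.0855
```

```bash
python3 p1.py 0.0; python3 - <<'E'
from h import *
a=snap('side','a2.png');b=snap('top','b2.png')
import cv2
s=a['pixels'][150:270,200:360,::-1];t=b['pixels'][200:320,180:340,::-1]
cv2.imwrite('pics/a3.png',cv2.resize(s,None,fx=5,fy=5));cv2.imwrite('pics/b3.png',cv2.resize(t,None,fx=5,fy=5))
E
```

```text
t 4.8833 pos [0.629 0.174 0.174] q [-0.14   0.232  1.868  0.789  1.126 -1.874] tgt [0.634 0.192 0.151] d cm [ 0.461  1.743 -2.33 ] rv [ 0.    -0.001 -0.001] F [ 0.096 -0.798  0.66 ]
```

View pics/a3.png

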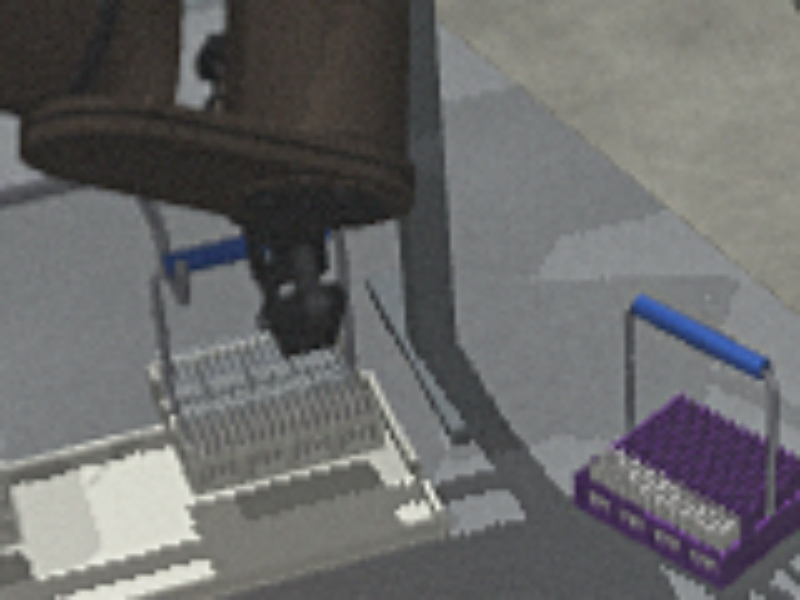

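View pics/b3.png

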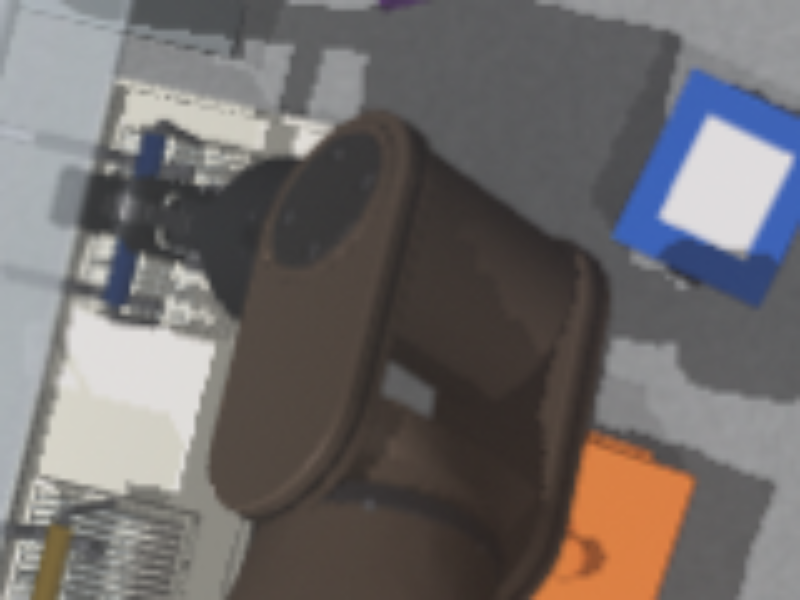

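The jaws straddle the blue sleeve: it is centred between the fingers at (135,200) in the top crop. I'll advance the last 3 cm and close.

Emit:
{"api": "jog_arm", "payload": {
  "increments": "100 0.1 0.5 -0.7 0 0 0;100 0.3 1.1 -1.5 0 0 0;100 0.4 1.7 -2.3 0 0 0;100 0.4 1.7 -2.3 0 0 0;60 0.4 1.7 -2.3 0 0 0;45 0.4 1.7 -2.3 0 0 0;30 0.4 1.7 -2.3 0 0 0;20 0.4 1.7 -2.3 0 0 0;10 0.4 1.7 -2.3 0 0 0;0 0.4 1.7 -2.3 0 0 0;0 0.4 1.7 -2.3 0 0 0;0 0.4 1.7 -2.3 0 0 0",
  "squeeze": 40
}}

```text
time_s: 5.98
ee_pos: [0.6334, 0.1913, 0.1517]
ee_rot: [-0.213, 0.734, 0.587, 0.267]
ft_force: [-0.5, -0.0, 1.4]
grip_width: 0.0106
```

Emit:
{"api": "jog_arm", "payload": {
  "increments": "0 0 0 0 0 0 0;0 0 0 0 0 0 0;0 0 0 0 0 0 0"
}}

```text
time_s: 6.23
ee_pos: [0.6334, 0.1914, 0.1517]
ee_rot: [-0.213, 0.734, 0.587, 0.267]
ft_force: [-1.0, 0.1, 1.0]
grip_width: 0.0104
```

```bash
python3 p1.py 0.0; python3 - <<'E'
from h import *
a=snap('side','a4.png');b=snap('top','b4.png')
import cv2
s=a['pixels'][150:270,200:360,::-1];t=b['pixels'][200:320,180:340,::-1]
cv2.imwrite('pics/a5.png',cv2.resize(s,None,fx=5,fy=5));cv2.imwrite('pics/b5.png',cv2.resize(t,None,fx=5,fy=5))
E
```

```text
t 6.2333 pos [0.633 0.191 0.152] q [-0.111  0.271  1.866  0.81   1.08  -1.885] tgt [0.634 0.192 0.151] d cm [ 0.03   0.037 -0.098] rv [ 0.     0.    -0.001] F [-1.037  0.065  0.962]
```

View pics/a5.png

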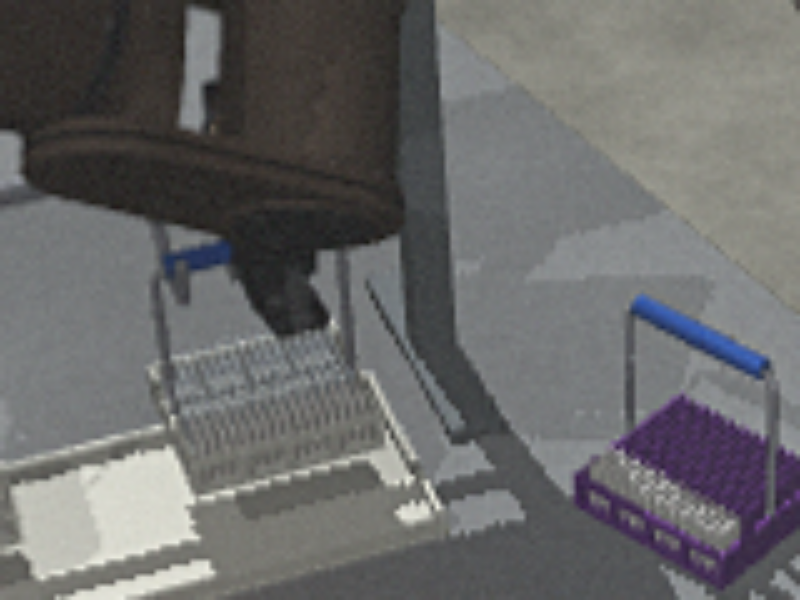

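View pics/b5.png

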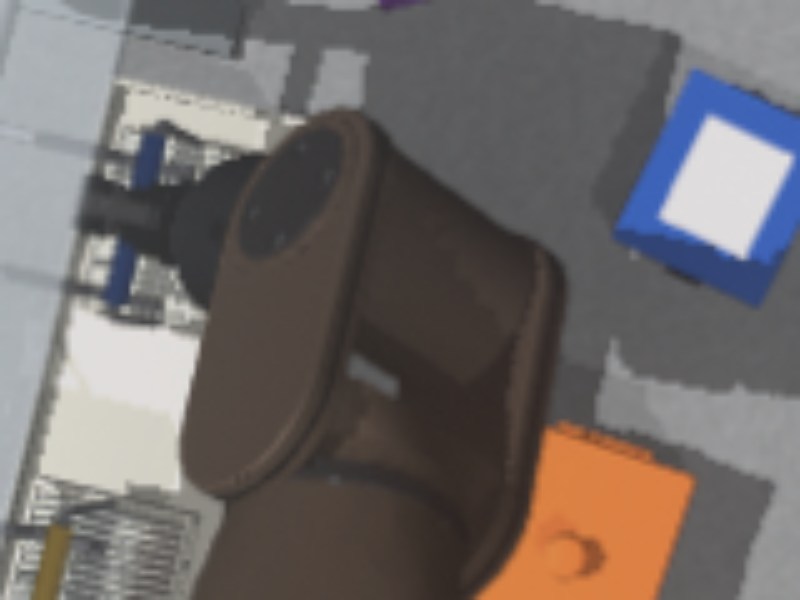

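Grasped: the width is 10.4 mm on the 12 mm sleeve, and the rack is still hanging straight. I'll lift 3.3 cm, then leave towards the open side.

Emit:
{"api": "jog_arm", "payload": {
  "increments": "0 0 0 0.3 0 0 0;0 0 0 0.7 0 0 0;0 0 0 1.2 0 0 0;0 0 0 1.7 0 0 0;0 0 0 2.2 0 0 0;0 0 0 2.7 0 0 0;0 0 0 3.1 0 0 0;0 0 0 3.4 0 0 0;0 0 0 3.4 0 0 0;0 0 0 3.4 0 0 0",
  "squeeze": 60
}}

```text
time_s: 7.17
ee_pos: [0.6332, 0.1915, 0.1856]
ee_rot: [-0.213, 0.734, 0.587, 0.267]
ft_force: [0.6, -0.5, -2.9]
grip_width: 0.0098
```

```bash
python3 p1.py 0.0; python3 - <<'E'
from h import *
a=snap('side','a6.png');b=snap('top','b6.png')
import cv2
s=a['pixels'][150:270,200:360,::-1];t=b['pixels'][200:320,180:340,::-1]
cv2.imwrite('pics/a7.png',np.vstack([cv2.resize(s,None,fx=2.5,fy=2.5),cv2.resize(t,None,fx=2.5,fy=2.5)]))
E
```

```text
t 7.1667 pos [0.633 0.191 0.186] q [-0.11   0.227  1.85   0.787  1.122 -1.837] tgt [0.634 0.192 0.151] d cm [ 0.046  0.027 -3.49 ] rv [ 0.001  0.    -0.001] F [ 0.61  -0.543 -2.932]
```

View pics/a7.png

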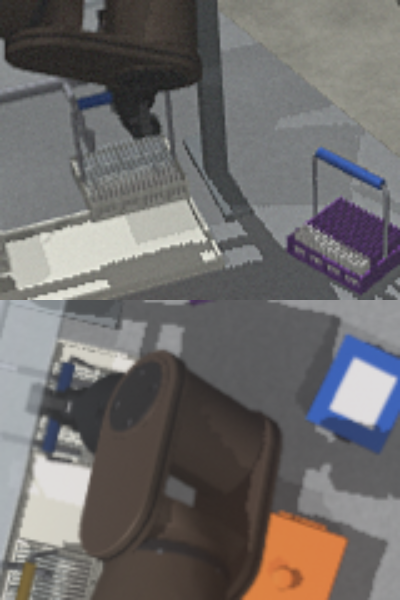

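Lifted clear of the seats, with about 3 N of load. Backing out along the hooks.

Emit:
{"api": "jog_arm", "payload": {
  "increments": "0 -0.1 -0.4 0 0 0 0;0 -0.3 -1.2 0 0 0 0;0 -0.5 -2.2 0 0 0 0;0 -0.7 -3.3 0 0 0 0;0 -1 -4.5 0 0 0 0;0 -1.3 -5.7 0 0 0 0;0 -1.6 -6.9 0.2 0 0 0;0 -1.8 -8.1 0.6 0 0 0;0 -2.1 -9.3 1.2 0 0 0;0 -2.3 -10.4 2 0 0 0;0 -2.5 -11.3 2.7 0 0 0;0 -2.6 -11.8 3.2 0 0 0"
}}

```text
time_s: 8.27
ee_pos: [0.6077, 0.0718, 0.2191]
ee_rot: [-0.212, 0.734, 0.587, 0.268]
ft_force: [0.8, -0.3, -1.2]
grip_width: 0.0099
```

```bash
cat > ik.py <<'E'
from plan import *
from scipy.optimize import least_squares
st=r.get_state();q=st['q']
data=[([1.129,.2872,1.5782,0,1.2786,-.15],[.1938,.6459,.2299]),([-.087,-.22,1.654,0,1.707,-1.365],[.481,.059,.481]),([-.14,.232,1.868,.789,1.126,-1.874],[.629,.174,.174]),([-.111,.271,1.866,.81,1.08,-1.885],[.6334,.1914,.1517]),([-.11,.227,1.85,.787,1.122,-1.837],[.6332,.1915,.1856]),([-.238,.128,1.854,.737,1.272,-1.853],[.6153,.1192,.2409]),(list(q),list(st['ee_pos']))]
def rot(q): return R.from_euler('ZYZYZ',[q[0],q[1]+q[2],q[3],q[4],q[5]])
def fk(q,k):
    a=R.from_euler('Z',q[0]);b=a*R.from_euler('Y',q[1]);c=a*R.from_euler('Y',q[1]+q[2])
    d0,y0,L1,L2,e,x0,t=k
    return a.apply([x0,y0,d0])+b.apply([0,0,L1])+c.apply([e,0,L2])+rot(q).apply([0,0,t])
def rot6(q,o): return rot(q)*R.from_euler('Z',o)
if __name__=='__main__':
    print((Rot(st).inv()*rot(q)).as_rotvec())
    s=least_squares(lambda k:np.concatenate([fk(a,k)-b for a,b in data]),[.2,.1,.4,.4,0,0,.2])
    print(s.x,np.abs(s.fun).max()*1000)
    o=(rot(q).inv()*Rot(st)).as_rotvec()[2]; print('off',o)
    k=s.x
    lo=np.array([-2.77,-.9,.21,-1.53,.24,-2.84]);hi=-lo;hi[1:5]=[2.22,2.48,4.67,2.81]
    def ik(pos,Rt,q0):
        f=lambda q:np.concatenate([(fk(q,k)-pos)*5,(Rt.inv()*rot(q)*R.from_euler('Z',o)).as_rotvec()])
        z=least_squares(f,np.clip(q0,lo+.01,hi-.01),bounds=(lo,hi));return z.x,np.abs(z.fun).max()
    print('now',q,st['ee_pos'],st['ft_force'])
    g0=st['ee_pos'];Rt0,h,z=frame(-.2227,np.radians(40));Rt1,h1,z1=frame(-.1646,np.radians(40))
    end=np.array([.495,-.244,.175])+r.pinch_z*z1
    w1=np.array([.55,-.1,.30]);w2=end.copy();w2[2]=.30
    qq=q
    for A,B in [(g0,w1),(w1,w2),(w2,end)]:
        for u in [.33,.67,1]:
            Rt=Rt0 if B is w1 else Rt1
            qq,e=ik(A+(B-A)*u,Rt,qq);print((A+(B-A)*u),qq,round(e,4))
    print(end)
    # alternative: half turn
    Rf,hf,zf=frame(-.1646+np.pi,np.radians(40));e2=np.array([.495,-.244,.175])+r.pinch_z*zf
    for s0 in [[-.5,.3,1.8,-.8,1.1,1],[-.5,.3,1.8,-.8,1.1,-1]]:print('flip',ik(e2,Rf,s0))
E
python3 ik.py
```

```text
Traceback (most recent call last):
  File "ik.py", line 12, in <module>
    print((Rot(st).inv()*rot(q)).as_rotvec())
                         ~~~^^^
  File "ik.py", line 5, in rot
    def rot(q): return R.from_euler('ZYZYZ',[q[0],q[1]+q[2],q[3],q[4],q[5]])
                       ~~~~~~~~~~~~^^^^^^^^^^^^^^^^^^^^^^^^^^^^^^^^^^^^^^^^^
  File "scipy/spatial/transform/_rotation.pyx", line 1413, in scipy.spatial.transform._rotation.Rotation.from_euler
ValueError: Expected axis specification to be a non-empty string of upto 3 characters, got ZYZYZ
```

```bash
sed -i "s/^def rot(q):.*/def rot(q): return R.from_euler('ZYZ',[q[0],q[1]+q[2],q[3]])*R.from_euler('YZ',[q[4],q[5]])/" ik.py; python3 ik.py
```

```text
[-0.    -0.     3.142]
[0.242 0.101 0.442 0.572 0.021 0.001 0.249] 0.47425352802199505
off -3.141592653589793
now [-0.322  0.143  1.88   0.729  1.288 -1.943] [0.608 0.072 0.219] [ 0.753 -0.289 -1.228]
[0.589 0.015 0.246] [-0.427  0.099  1.877  0.695  1.388 -1.986] 0.0
[ 0.569 -0.043  0.273] [-0.536  0.07   1.856  0.661  1.49  -2.033] 0.0
[ 0.55 -0.1   0.3 ] [-0.638  0.059  1.817  0.629  1.588 -2.081] 0.0
[ 0.532 -0.144  0.3  ] [-0.709  0.091  1.783  0.585  1.66  -2.181] 0.0
[ 0.514 -0.189  0.3  ] [-0.787  0.112  1.76   0.555  1.701 -2.242] 0.0
[ 0.497 -0.232  0.3  ] [-0.858  0.14   1.729  0.525  1.739 -2.3  ] 0.0
[ 0.497 -0.232  0.254] [-0.858  0.179  1.771  0.52   1.668 -2.341] 0.0
[ 0.497 -0.232  0.207] [-0.858  0.228  1.806  0.517  1.596 -2.382] 0.0
[ 0.497 -0.232  0.161] [-0.858  0.284  1.831  0.518  1.525 -2.423] 0.0
[ 0.497 -0.232  0.161]
flip (array([-0.378,  0.112,  2.034, -0.835,  1.011,  1.826]), np.float64(8.326672684688674e-16))
flip (array([-0.378,  0.112,  2.034, -0.835,  1.011,  1.826]), np.float64(4.4961590006664665e-11))
```

Emit:
{"api": "jog_arm", "payload": {
  "increments": "0 -0.1 -0.3 0.6 0 0 0;0 -0.3 -1 1.5 0 0 0;0 -0.8 -2.2 2.6 0 0 0;0 -1.4 -3.8 3.8 0 0 0;0 -2.1 -5.6 5 0 0 0.01;0 -2.8 -7.5 6 0 0 0.02;0 -3.5 -9.4 7 0 0 0.03;0 -4.2 -11.3 7.7 0 0 0.04;0 -4.9 -13.2 8.1 0 0 0.05;0 -5.6 -15.1 8.1 0 0 0.058;0 -6.3 -17 8.1 0 0 0.058;0 -7 -18.9 8.1 0 0 0.058"
}}

```text
time_s: 9.27
ee_pos: [0.5368, -0.1163, 0.2992]
ee_rot: [-0.221, 0.716, 0.608, 0.261]
ft_force: [0.3, 0.3, -1.5]
grip_width: 0.0098
```

Emit:
{"api": "jog_arm", "payload": {
  "increments": "0 -0.6 -1.8 0 0 0 0;0 -1.3 -3.6 0 0 0 0;0 -2 -5.4 0 0 0 0;0 -2.7 -7.2 0 0 0 0;0 -3.2 -8.8 0 0 0 0;0 -3.6 -10 0 0 0 0;0 -3.9 -10.9 0 0 0 0;0 -4.1 -11.5 0 0 0 0;0 -4.1 -11.5 0 0 0 0;0 -4.1 -11.5 0 0 0 0;0 -4.1 -11.5 0 0 0 0"
}}

```text
time_s: 10.18
ee_pos: [0.4963, -0.2299, 0.2983]
ee_rot: [-0.221, 0.716, 0.608, 0.261]
ft_force: [0.3, -0.6, -2.2]
grip_width: 0.0101
```

```bash
python3 - <<'E'
from h import *
st=r.get_state();print(st)
a=snap('side','a8.png');b=snap('top','b8.png')
import cv2
s=a['pixels'][230:410,220:460,::-1];t=b['pixels'][210:390,300:540,::-1]
cv2.imwrite('pics/a9.png',cv2.resize(s,None,fx=3.3,fy=3.3));cv2.imwrite('pics/b9.png',cv2.resize(t,None,fx=3.3,fy=3.3))
E
```

```text
{'time_s': 10.1833, 'q': array([-0.85605406,  0.13776656,  1.73478696,  0.5250383 ,  1.73616354,
       -2.30130523]), 'qvel': array([ 0.00475774, -0.00194131,  0.00247297, -0.00223415,  0.00111443,
        0.00037924]), 'tau': array([-2.85234936e-01, -3.46818852e+01, -2.92382419e+01,  1.25622008e+00,
        1.14639234e+00,  1.37330848e-03]), 'ee_pos': array([ 0.49630407, -0.22990313,  0.29832048]), 'ee_rot': array([-0.22146701,  0.71640109,  0.60809178,  0.26066498]), 'ft_force': array([ 0.27375969, -0.55279673, -2.19515874]), 'moment': array([-0.54465419,  0.06461454, -0.03894824]), 'grip_width': 0.010143201905735947}
```

View pics/a9.png

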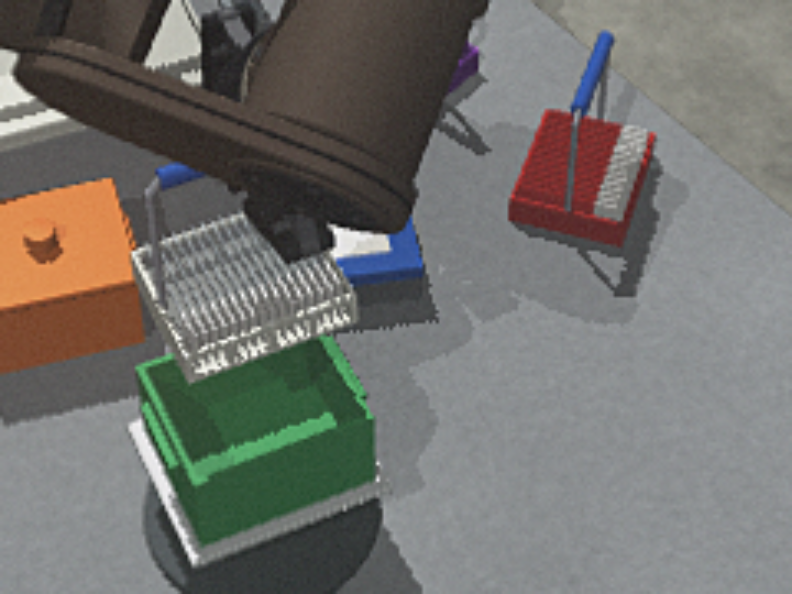

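View pics/b9.png

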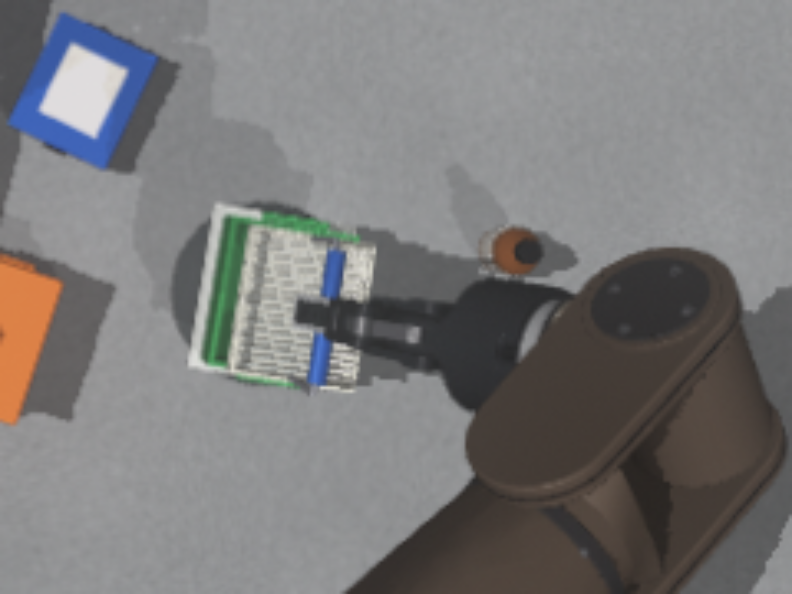

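Rack is above the dish, upright, and looks roughly plumb. I'll zoom in to measure the tray corners relative to the dish.

```bash
python3 - <<'E'
import cv2
s=cv2.imread('pics/a8.png');t=cv2.imread('pics/b8.png')
cv2.imwrite('pics/a10.png',cv2.resize(s[275:350,252:352],None,fx=8,fy=8,interpolation=cv2.INTER_CUBIC))
cv2.imwrite('pics/b10.png',cv2.resize(t[268:333,355:425],None,fx=9,fy=9,interpolation=cv2.INTER_CUBIC))
E
```

```text
(no output)
```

View pics/a10.png

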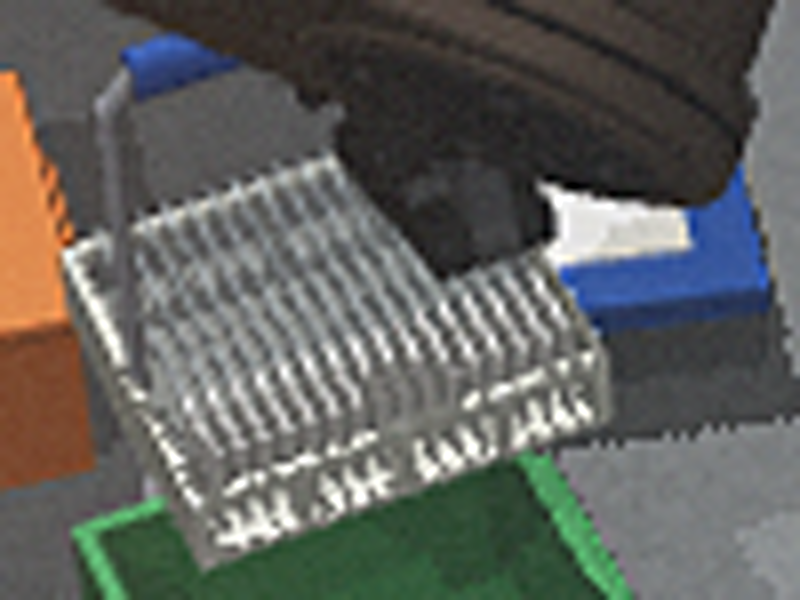

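View pics/b10.png

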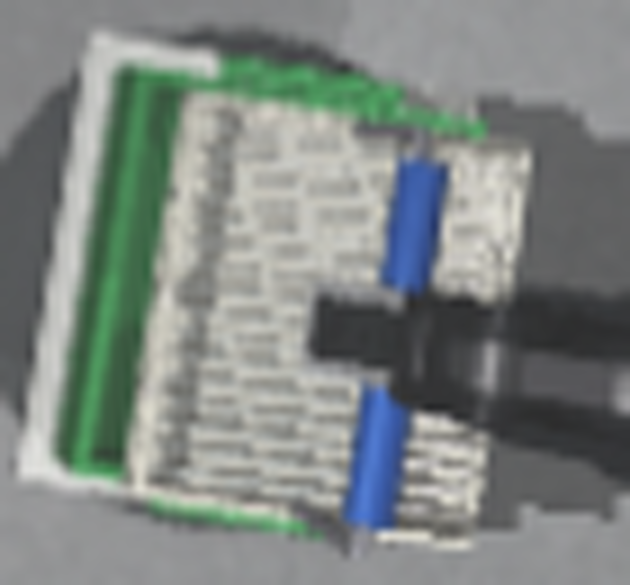

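```bash
cat > ba.py <<'E'
from plan import *
from scipy.optimize import least_squares
import sys
S=optics.get_image('side');T=optics.get_image('top')
f=lambda c,k,o:(np.array(c,float)+.5)/k-.5+np.array(o)
ds=f([(90,208),(502,62),(665,330),(240,495)],8,(250,315)); dt=f([(105,440),(162,85),(470,133),(415,495)],8,(350,265))
def dish(p):
    x,y,a,z=p;ux=np.array([-np.sin(a),np.cos(a)]);uy=np.array([np.cos(a),np.sin(a)])
    L=.0555;W=.0475
    return np.array([[*(np.array([x,y])+i*W*ux+j*L*uy),z] for i,j in [(1,-1),(1,1),(-1,1),(-1,-1)]])
def pxo(im,P,o): return px(im,np.array(P)+o)
st=r.get_state()
g0=st['ee_pos']-r.pinch_z*Rot(st).as_matrix()[:,2]
x=Rot(st).as_matrix()[:,0]; a0=np.arctan2(x[1],x[0])-np.pi/2
print('FK grip',g0,'yaw',a0)
def rackpts(g,a,lean,P,roll=0):
    # local: X=h across, Y along sleeve(dir a), relative to grip centre
    h=np.array([-np.sin(a),np.cos(a),0]);y=np.array([np.cos(a),np.sin(a),0])
    P=np.array(P)*1.; c,s=np.cos(lean),np.sin(lean)
    xx=P[:,0]*c+P[:,2]*s; zz=-P[:,0]*s+P[:,2]*c
    # positive lean: bottom (z<0) goes to -h
    c,s=np.cos(roll),np.sin(roll)
    yy=P[:,1]*c+zz*s; zz=-P[:,1]*s+zz*c
    return g+xx[:,None]*h+yy[:,None]*y+zz[:,None]*ZH
U=-.112;TT=-.090
def run(obs_s,obs_t,ps=.4,verbose=1):
    # obs: list of (local pt,pixel)
    def un(v): return v[:4],v[4:7],v[7],v[8],v[9],v[10:13],v[13:16]
    def res(v):
        d,g,a,le,ro,os,ot=un(v);D=dish(d)
        o=[(pxo(S,D,os)-ds)/ps,(pxo(T,D,ot)-dt)/ps]
        for im,ob,of in ((S,obs_s,os),(T,obs_t,ot)):
            o.append((pxo(im,rackpts(g,a,le,[p for p,_ in ob],ro),of)-np.array([q for _,q in ob]))/ps)
        return np.concatenate([np.concatenate(o).ravel(),(g-g0)/.0007,[(a-a0)/.01,ro/.01],os/.002,ot/.002])
    v0=np.r_[.495,-.244,-.165,.118,g0,a0,0,0,np.zeros(6)]
    z=least_squares(res,v0,loss='soft_l1');d,g,a,le,ro,os,ot=un(z.x)
    cov=np.linalg.inv(z.jac.T@z.jac);sd=np.sqrt(np.diag(cov))
    n=16+2*len(obs_s)+2*len(obs_t)
    print('dish',d,'sd',sd[:4]);print('grip',g,'yaw',a,'lean',le,'sd',sd[8],'roll',ro);print('cam off',os,ot)
    print('res px',(res(z.x)[:n]*ps).round(2))
    b=rackpts(g,a,le,[[0,0,U]],ro)[0]
    h=np.array([-np.sin(d[2]),np.cos(d[2]),0]);y=np.array([np.cos(d[2]),np.sin(d[2]),0])
    e=d[:2]-b[:2];print('underside ctr',b,'-> move cm',100*e,'dyaw',d[2]-a,'(h,y) mm',1000*e@h[:2],1000*e@y[:2])
    return z.x
E
cat > ba1.py <<'E'
from ba import *
fs=lambda c:f(c,8,(252,275));ft=lambda c:f(c,9,(355,268))
os_=[((-.042,-.05,U),fs((205,570))),((-.042,.05,U),fs((609,417))),((.042,-.05,TT),fs((64,250))),((0,-.041,0),fs((130,74)))]
for L in (U,TT):
    ot=[((.042,.05,L),ft((188,97))),((.042,-.05,L),ft((130,490))),((-.042,.05,TT),ft((531,150))),((-.042,-.05,TT),ft((472,546))),((0,.041,0),ft((424,160))),((0,-.041,0),ft((370,525)))]
    run(os_,ot)
E
python3 ba1.py
```

```text
FK grip [ 0.494 -0.242  0.313] yaw -0.1631542229995433
dish [ 0.495 -0.244 -0.164  0.12 ] sd [0.001 0.001 0.005 0.001]
grip [ 0.494 -0.242  0.312] yaw -0.16056487538621483 lean 0.009210529702160823 sd 0.006501760724906547 roll 0.0003313705574077239
cam off [ 0.     0.    -0.002] [-0.     0.    -0.002]
res px [-0.03  0.04  0.13 -0.4   0.4   0.05 -0.62  0.33 -0.03  0.81 -0.03 -0.38
 -0.03 -0.18 -0.05  0.03 -0.17 -0.06  0.52  0.04 -0.53  0.07  0.11 -0.18
 -0.17 -0.48 -0.44  0.04  0.36 -0.51  0.27  0.55  0.06  0.14  0.02  0.12]
underside ctr [ 0.494 -0.243  0.2  ] -> move cm [ 0.081 -0.119] dyaw -0.003707130155224253 (h,y) mm -1.0443969832388356 0.9960291669581783
dish [ 0.495 -0.244 -0.164  0.121] sd [0.001 0.001 0.005 0.001]
grip [ 0.494 -0.242  0.312] yaw -0.16096243745012598 lean 0.0016267502164097796 sd 0.006506737321537044 roll -0.001671308059257623
cam off [ 0.    -0.    -0.003] [-0.     0.    -0.001]
res px [-0.05  0.04  0.14 -0.41  0.43  0.05 -0.62  0.35 -0.07  0.83 -0.05 -0.43
  0.01 -0.22 -0.03  0.06 -0.2  -0.09  0.47 -0.03 -0.54 -0.1   0.15  0.05
  0.63 -0.72  0.18  0.8  -0.03 -0.72 -0.16  0.37 -0.03  0.05 -0.11  0.06]
underside ctr [ 0.495 -0.242  0.2  ] -> move cm [ 0.035 -0.212] dyaw -0.003230384308154144 (h,y) mm -2.036768496546548 0.6909539416648017
```

Emit:
{"api": "jog_arm", "payload": {
  "increments": "0 0.06 -0.16 -0.3 0 0 -0.003;0 0.06 -0.16 -1 0 0 -0.003;0 0.06 -0.16 -1.8 0 0 -0.003;0 0.06 -0.16 -2.7 0 0 -0.003;0 0.06 -0.16 -3.6 0 0 -0.003;0 0.06 -0.16 -4.5 0 0 -0.003;0 0.06 -0.16 -5.3 0 0 -0.003;0 0.06 -0.16 -6 0 0 -0.003;0 0.06 -0.16 -6.6 0 0 -0.003;0 0.06 -0.16 -7 0 0 -0.003;0 0.06 -0.16 -7 0 0 -0.003;0 0.06 -0.16 -7 0 0 -0.003"
}}

```text
time_s: 11.38
ee_pos: [0.4968, -0.2322, 0.2283]
ee_rot: [-0.221, 0.718, 0.607, 0.261]
ft_force: [1.0, -0.6, -1.4]
grip_width: 0.0101
```

```bash
python3 - <<'E'
from h import *
st=r.get_state();print(st['ee_pos'],st['ft_force'],st['moment'])
a=snap('side','a11.png')['pixels'][:,:,::-1];b=snap('top','b11.png')['pixels'][:,:,::-1]
import cv2
cv2.imwrite('pics/a12.png',cv2.resize(a[300:375,252:352],None,fx=8,fy=8,interpolation=cv2.INTER_CUBIC))
cv2.imwrite('pics/b12.png',cv2.resize(b[268:333,352:422],None,fx=9,fy=9,interpolation=cv2.INTER_CUBIC))
E
```

```text
[ 0.49680528 -0.23216231  0.22832174] [ 0.97910924 -0.59898989 -1.42438131] [-0.49661383  0.0834359  -0.02037887]
```

View pics/a12.png

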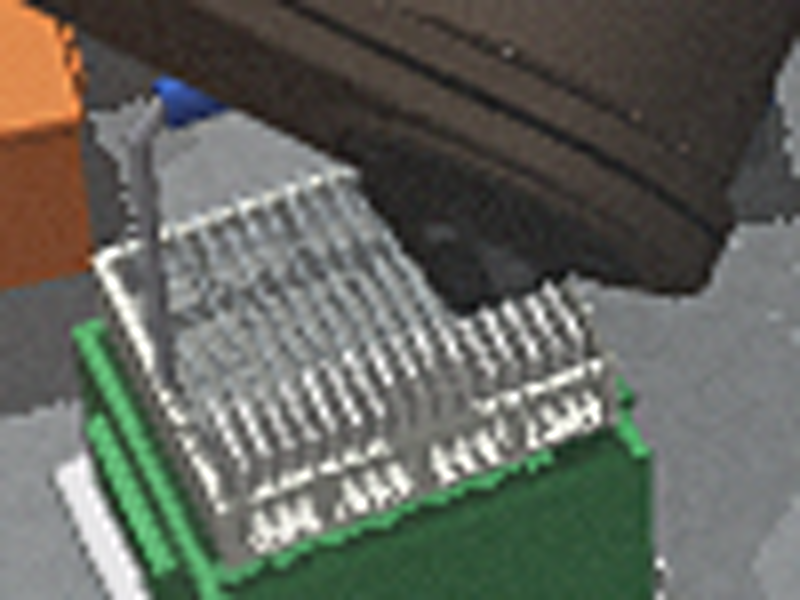

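View pics/b12.png

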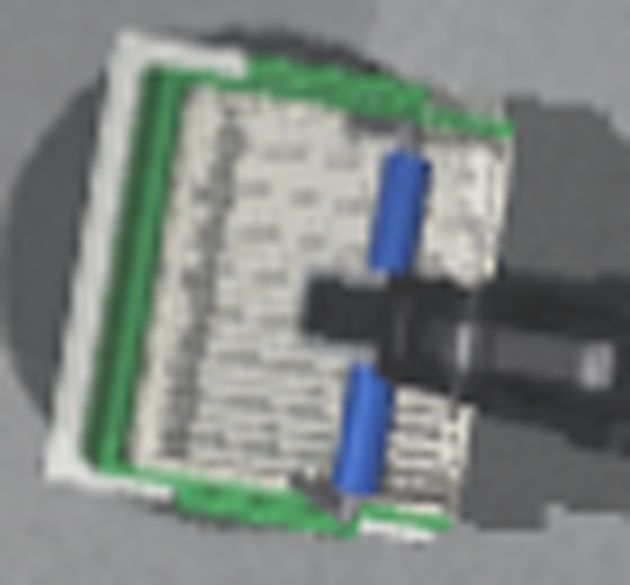

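The tray hovers just above the rim, nearly centred in both views. Refit with the new points.

```bash
cat > ba2.py <<'E'
from ba import *
fs=lambda c:f(c,8,(252,300));ft=lambda c:f(c,9,(352,268))
os_=[((-.042,-.05,U),fs((220,570))),((-.042,.05,U),fs((611,422))),((.042,-.05,TT),fs((95,262))),((-.042,-.05,TT),fs((222,508))),((-.042,.05,TT),fs((606,360))),((0,-.041,0),fs((160,98)))]
for L in (U,TT):
    ot=[((.042,.05,L),ft((190,88))),((.042,-.05,L),ft((133,466))),((-.042,.05,TT),ft((511,140))),((-.042,-.05,TT),ft((455,515))),((0,.041,0),ft((409,153))),((0,-.041,0),ft((358,492)))]
    run(os_,ot)
E
python3 ba2.py
```

```text
FK grip [ 0.495 -0.244  0.243] yaw -0.1662615622443666
dish [ 0.495 -0.244 -0.166  0.121] sd [0.001 0.001 0.005 0.001]
grip [ 0.495 -0.244  0.243] yaw -0.1649613615898456 lean 0.009622632457826841 sd 0.007608093736894925 roll 0.00780240096318744
cam off [-0.     0.    -0.003] [ 0.     0.    -0.001]
res px [-0.19  0.    0.02 -0.37  0.21  0.12 -0.88  0.33 -0.05  0.53  0.05 -0.72
  0.1  -0.44 -0.02 -0.16  0.55 -0.18  0.75 -0.17 -0.93 -0.91 -0.45  0.1
  1.32  0.06 -0.02  0.44 -0.11  0.34 -0.24 -0.18  0.41  0.14  0.26  0.74
 -0.07 -0.1  -0.16  0.01]
underside ctr [ 0.494 -0.245  0.131] -> move cm [0.136 0.089] dyaw -0.0011877410148377898 (h,y) mm 1.1006795942654355 1.1940783721219401
dish [ 0.495 -0.244 -0.166  0.122] sd [0.001 0.001 0.006 0.001]
grip [ 0.495 -0.244  0.243] yaw -0.16621498248601632 lean 3.5478978417168656e-05 sd 0.008744248433848677 roll 0.005849355062740424
cam off [-0.     0.    -0.003] [ 0.     0.001 -0.001]
res px [-0.2   0.    0.03 -0.38  0.22  0.13 -0.88  0.34 -0.07  0.55  0.03 -0.74
  0.12 -0.46 -0.01 -0.14  0.46 -0.26  0.63 -0.25 -0.96 -1.16 -0.52  0.12
  1.23  0.08  0.02  0.71  0.58  0.06  0.26  0.39 -0.   -0.01 -0.23  0.57
 -0.11 -0.15 -0.26 -0.03]
underside ctr [ 0.494 -0.244  0.131] -> move cm [ 0.091 -0.017] dyaw 0.0001354262533782291 (h,y) mm -0.017490717219003835 0.9306203535538017
```

Emit:
{"api": "jog_arm", "payload": {
  "increments": "0 0.03 0 -0.2 0 0 0;0 0.03 0 -0.4 0 0 0;0 0.03 0 -0.5 0 0 0;0 0.03 0 -0.6 0 0 0;0 0.03 0 -0.7 0 0 0;0 0.03 0 -0.75 0 0 0;0 0.03 0 -0.75 0 0 0"
}}

```text
time_s: 12.17
ee_pos: [0.497, -0.2321, 0.2206]
ee_rot: [-0.221, 0.718, 0.607, 0.261]
ft_force: [-0.8, -0.1, -2.4]
grip_width: 0.0096
```

Emit:
{"api": "jog_arm", "payload": {
  "increments": "0 0 0 -0.05 0 0 0;0 0 0 -0.1 0 0 0;0 0 0 -0.15 0 0 0;0 0 0 -0.15 0 0 0"
}}

```text
time_s: 12.5
ee_pos: [0.497, -0.2321, 0.2192]
ee_rot: [-0.221, 0.718, 0.607, 0.261]
ft_force: [-0.2, -0.8, -1.6]
grip_width: 0.0102
```

Emit:
{"api": "jog_arm", "payload": {
  "increments": "0 0 0 -0.05 0 0 0;0 0 0 -0.1 0 0 0;0 0 0 -0.15 0 0 0;0 0 0 -0.15 0 0 0"
}}

```text
time_s: 12.83
ee_pos: [0.497, -0.2321, 0.2177]
ee_rot: [-0.221, 0.718, 0.607, 0.261]
ft_force: [0.1, -0.1, -2.1]
grip_width: 0.0101
```

Emit:
{"api": "jog_arm", "payload": {
  "increments": "0 0 0 -0.05 0 0 0;0 0 0 -0.1 0 0 0;0 0 0 -0.15 0 0 0;0 0 0 -0.15 0 0 0"
}}

```text
time_s: 13.17
ee_pos: [0.497, -0.2321, 0.2162]
ee_rot: [-0.221, 0.718, 0.607, 0.261]
ft_force: [0.0, 0.0, -2.7]
grip_width: 0.0098
```

Emit:
{"api": "jog_arm", "payload": {
  "increments": "0 0 0 -0.05 0 0 0;0 0 0 -0.1 0 0 0;0 0 0 -0.15 0 0 0;0 0 0 -0.15 0 0 0"
}}

```text
time_s: 13.5
ee_pos: [0.497, -0.2321, 0.2147]
ee_rot: [-0.221, 0.718, 0.607, 0.261]
ft_force: [-0.2, -0.2, -1.9]
grip_width: 0.01
```

Emit:
{"api": "jog_arm", "payload": {
  "increments": "0 0 0 -0.05 0 0 0;0 0 0 -0.1 0 0 0;0 0 0 -0.15 0 0 0;0 0 0 -0.15 0 0 0"
}}

```text
time_s: 13.83
ee_pos: [0.497, -0.2321, 0.2132]
ee_rot: [-0.221, 0.718, 0.607, 0.261]
ft_force: [0.5, -0.4, -1.4]
grip_width: 0.0099
```

Emit:
{"api": "jog_arm", "payload": {
  "increments": "0 0 0 -0.05 0 0 0;0 0 0 -0.1 0 0 0;0 0 0 -0.15 0 0 0;0 0 0 -0.2 0 0 0;0 0 0 -0.2 0 0 0"
}}

```text
time_s: 14.25
ee_pos: [0.497, -0.2321, 0.2112]
ee_rot: [-0.221, 0.718, 0.607, 0.261]
ft_force: [-0.0, 0.2, -2.4]
grip_width: 0.0103
```

```bash
python3 - <<'E'
from h import *
st=r.get_state();print(st['ee_pos'],st['ft_force'],st['moment'])
a=snap('side','a13.png')['pixels'][:,:,::-1];b=snap('top','b13.png')['pixels'][:,:,::-1]
import cv2
cv2.imwrite('pics/a14.png',cv2.resize(a[300:375,252:352],None,fx=8,fy=8,interpolation=cv2.INTER_CUBIC))
cv2.imwrite('pics/b14.png',cv2.resize(b[268:333,352:422],None,fx=9,fy=9,interpolation=cv2.INTER_CUBIC))
E
```

```text
[ 0.49699403 -0.23208976  0.21117043] [-0.03842425  0.22914051 -2.40194242] [-0.47601408  0.05096605  0.07237563]
```

View pics/a14.png

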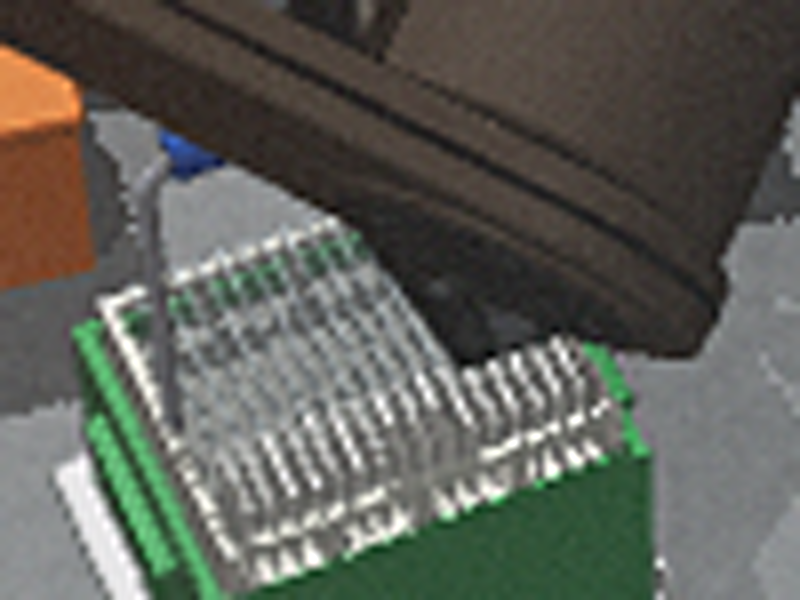

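View pics/b14.png

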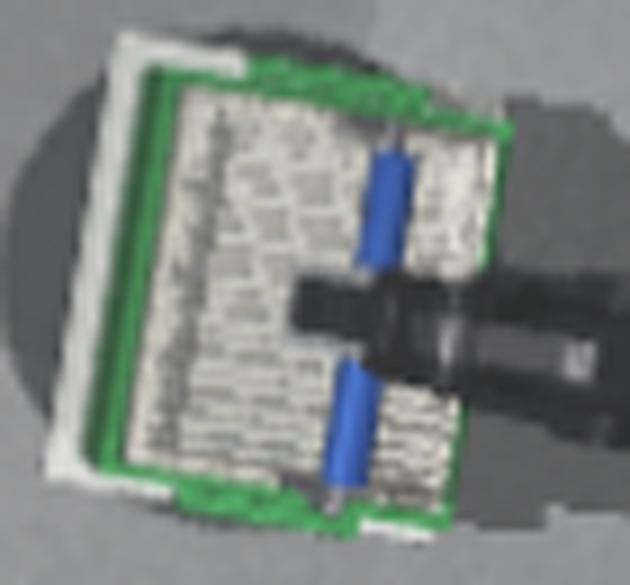

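The lower part of the tray is now hidden behind the dish's front rim, around (430,520), so it has entered with no contact force. I'll continue down in checked steps.

Emit:
{"api": "jog_arm", "payload": {
  "increments": "0 0 0 -0.1 0 0 0;0 0 0 -0.2 0 0 0;0 0 0 -0.3 0 0 0;0 0 0 -0.4 0 0 0;0 0 0 -0.5 0 0 0;0 0 0 -0.6 0 0 0;0 0 0 -0.6 0 0 0"
}}

```text
time_s: 14.93
ee_pos: [0.497, -0.2321, 0.205]
ee_rot: [-0.221, 0.718, 0.607, 0.261]
ft_force: [0.7, 0.6, -2.0]
grip_width: 0.01
```

Emit:
{"api": "jog_arm", "payload": {
  "increments": "0 0 0 -0.1 0 0 0;0 0 0 -0.2 0 0 0;0 0 0 -0.3 0 0 0;0 0 0 -0.4 0 0 0;0 0 0 -0.5 0 0 0;0 0 0 -0.6 0 0 0;0 0 0 -0.6 0 0 0"
}}

```text
time_s: 15.52
ee_pos: [0.497, -0.232, 0.199]
ee_rot: [-0.221, 0.718, 0.607, 0.261]
ft_force: [-0.3, -0.4, -2.1]
grip_width: 0.0095
```

Emit:
{"api": "jog_arm", "payload": {
  "increments": "0 0 0 -0.1 0 0 0;0 0 0 -0.2 0 0 0;0 0 0 -0.3 0 0 0;0 0 0 -0.4 0 0 0;0 0 0 -0.5 0 0 0;0 0 0 -0.6 0 0 0;0 0 0 -0.6 0 0 0"
}}

```text
time_s: 16.1
ee_pos: [0.4969, -0.232, 0.193]
ee_rot: [-0.221, 0.718, 0.607, 0.261]
ft_force: [0.8, -0.5, -1.8]
grip_width: 0.0099
```

Emit:
{"api": "jog_arm", "payload": {
  "increments": "0 0 0 -0.1 0 0 0;0 0 0 -0.2 0 0 0;0 0 0 -0.3 0 0 0;0 0 0 -0.4 0 0 0;0 0 0 -0.5 0 0 0;0 0 0 -0.6 0 0 0;0 0 0 -0.6 0 0 0"
}}

```text
time_s: 16.68
ee_pos: [0.4969, -0.232, 0.187]
ee_rot: [-0.221, 0.718, 0.607, 0.261]
ft_force: [-0.1, -1.1, -1.9]
grip_width: 0.0099
```

Emit:
{"api": "jog_arm", "payload": {
  "increments": "0 0 0 -0.1 0 0 0;0 0 0 -0.2 0 0 0;0 0 0 -0.3 0 0 0;0 0 0 -0.4 0 0 0;0 0 0 -0.5 0 0 0;0 0 0 -0.6 0 0 0;0 0 0 -0.6 0 0 0"
}}

```text
time_s: 17.27
ee_pos: [0.4969, -0.232, 0.181]
ee_rot: [-0.221, 0.718, 0.607, 0.261]
ft_force: [-0.2, -0.6, -1.7]
grip_width: 0.0098
```

Emit:
{"api": "jog_arm", "payload": {
  "increments": "0 0 0 -0.1 0 0 0;0 0 0 -0.2 0 0 0;0 0 0 -0.3 0 0 0;0 0 0 -0.4 0 0 0;0 0 0 -0.4 0 0 0"
}}

```text
time_s: 17.68
ee_pos: [0.497, -0.2321, 0.177]
ee_rot: [-0.221, 0.718, 0.607, 0.261]
ft_force: [-0.2, -0.3, -2.2]
grip_width: 0.0099
```

Underside is at about 79 mm. From here, 1.5 to 2 mm steps.

Emit:
{"api": "jog_arm", "payload": {
  "increments": "0 0 0 -0.06 0 0 0;0 0 0 -0.12 0 0 0;0 0 0 -0.2 0 0 0;0 0 0 -0.2 0 0 0"
}}

```text
time_s: 18.02
ee_pos: [0.497, -0.2321, 0.1752]
ee_rot: [-0.221, 0.718, 0.607, 0.261]
ft_force: [-0.5, -0.6, -1.4]
grip_width: 0.0098
```

Emit:
{"api": "jog_arm", "payload": {
  "increments": "0 0 0 -0.06 0 0 0;0 0 0 -0.12 0 0 0;0 0 0 -0.2 0 0 0;0 0 0 -0.2 0 0 0"
}}

```text
time_s: 18.35
ee_pos: [0.497, -0.2321, 0.1731]
ee_rot: [-0.221, 0.718, 0.607, 0.261]
ft_force: [-0.2, -0.2, -0.9]
grip_width: 0.0099
```

Emit:
{"api": "jog_arm", "payload": {
  "increments": "0 0 0 -0.06 0 0 0;0 0 0 -0.12 0 0 0;0 0 0 -0.2 0 0 0;0 0 0 -0.2 0 0 0"
}}

```text
time_s: 18.68
ee_pos: [0.497, -0.2321, 0.1711]
ee_rot: [-0.221, 0.718, 0.607, 0.261]
ft_force: [0.2, 0.2, -1.7]
grip_width: 0.0101
```

Emit:
{"api": "jog_arm", "payload": {
  "increments": "0 0 0 -0.05 0 0 0;0 0 0 -0.1 0 0 0;0 0 0 -0.15 0 0 0;0 0 0 -0.15 0 0 0"
}}

```text
time_s: 19.02
ee_pos: [0.497, -0.2321, 0.1697]
ee_rot: [-0.221, 0.718, 0.607, 0.261]
ft_force: [-0.3, 0.3, -1.8]
grip_width: 0.01
```

Underside is at about 72 mm with no contact yet.

Emit:
{"api": "jog_arm", "payload": {
  "increments": "0 0 0 -0.05 0 0 0;0 0 0 -0.1 0 0 0;0 0 0 -0.1 0 0 0"
}}

```text
time_s: 19.27
ee_pos: [0.497, -0.2321, 0.1687]
ee_rot: [-0.221, 0.718, 0.607, 0.261]
ft_force: [-0.4, -0.1, -2.6]
grip_width: 0.0101
```

Emit:
{"api": "jog_arm", "payload": {
  "increments": "0 0 0 -0.05 0 0 0;0 0 0 -0.1 0 0 0;0 0 0 -0.1 0 0 0"
}}

```text
time_s: 19.52
ee_pos: [0.497, -0.2321, 0.1677]
ee_rot: [-0.221, 0.718, 0.607, 0.261]
ft_force: [-0.8, -1.2, -2.2]
grip_width: 0.0099
```

Emit:
{"api": "jog_arm", "payload": {
  "increments": "0 0 0 -0.05 0 0 0;0 0 0 -0.1 0 0 0;0 0 0 -0.1 0 0 0"
}}

```text
time_s: 19.77
ee_pos: [0.497, -0.2321, 0.1667]
ee_rot: [-0.221, 0.718, 0.607, 0.261]
ft_force: [0.5, -0.3, -2.1]
grip_width: 0.0099
```

Emit:
{"api": "jog_arm", "payload": {
  "increments": "0 0 0 -0.05 0 0 0;0 0 0 -0.1 0 0 0;0 0 0 -0.1 0 0 0"
}}

```text
time_s: 20.02
ee_pos: [0.497, -0.2321, 0.1657]
ee_rot: [-0.221, 0.718, 0.607, 0.261]
ft_force: [0.7, 0.1, -1.1]
grip_width: 0.0099
```

Emit:
{"api": "jog_arm", "payload": {
  "increments": "0 0 0 -0.05 0 0 0;0 0 0 -0.1 0 0 0;0 0 0 -0.1 0 0 0"
}}

```text
time_s: 20.27
ee_pos: [0.4972, -0.2323, 0.1653]
ee_rot: [-0.221, 0.718, 0.607, 0.261]
ft_force: [0.0, 0.5, 0.0]
grip_width: 0.0101
```

Emit:
{"api": "jog_arm", "payload": {
  "increments": "0 0 0 -0.05 0 0 0;0 0 0 -0.1 0 0 0;0 0 0 -0.1 0 0 0"
}}

```text
time_s: 20.52
ee_pos: [0.4972, -0.2324, 0.1652]
ee_rot: [-0.221, 0.717, 0.607, 0.261]
ft_force: [-2.1, 0.0, 4.9]
grip_width: 0.01
```

Emit:
{"api": "jog_arm", "payload": {
  "increments": "0 0 0 -0.05 0 0 0;0 0 0 -0.1 0 0 0;0 0 0 -0.1 0 0 0"
}}

```text
time_s: 20.77
ee_pos: [0.4972, -0.2324, 0.1652]
ee_rot: [-0.221, 0.717, 0.607, 0.262]
ft_force: [-3.6, -1.0, 8.8]
grip_width: 0.0098
```

Contact: z stops at 0.1652 and the force rises to 9 N. That puts the floor at about 67.5 mm, consistent with the rim fit. I'll relieve the press.

Emit:
{"api": "jog_arm", "payload": {
  "increments": "0 0 0 0.1 0 0 0;0 0 0 0.15 0 0 0;0 0 0 0.15 0 0 0"
}}

```text
time_s: 21.02
ee_pos: [0.4972, -0.2324, 0.1652]
ee_rot: [-0.221, 0.717, 0.607, 0.261]
ft_force: [-2.1, -1.8, 4.2]
grip_width: 0.0099
```

```bash
python3 - <<'E'
from h import *
st=r.get_state();print(st['ee_pos'],st['ft_force'],st['moment'])
a=snap('side','a15.png')['pixels'][:,:,::-1];b=snap('top','b15.png')['pixels'][:,:,::-1]
import cv2
cv2.imwrite('pics/a16.png',np.hstack([cv2.resize(a[310:390,250:350],None,fx=4,fy=4,interpolation=cv2.INTER_CUBIC),cv2.resize(b[260:340,345:445],None,fx=4,fy=4,interpolation=cv2.INTER_CUBIC)]))
E
```

```text
[ 0.49718463 -0.23239824  0.16517912] [-2.07305119 -1.76909689  4.19505838] [0.09102082 0.25181667 0.22478483]
```

View pics/a16.png

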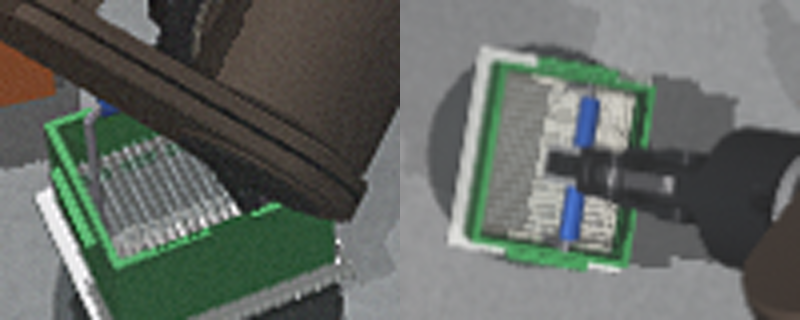

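The rack is deep in the dish and square to it in both crops. I'll unload a bit more, open, and withdraw along the tool axis.

Emit:
{"api": "jog_arm", "payload": {
  "increments": "0 0 0 0.05 0 0 0;0 0 0 0.08 0 0 0;5 0 0 0.08 0 0 0;10 0 0 0.08 0 0 0;15 0 0 0.08 0 0 0;20 0 0 0.08 0 0 0;30 0 0 0.08 0 0 0;40 0 0 0.08 0 0 0;50 0 0 0.08 0 0 0;50 0 0 0.08 0 0 0;50 0 0 0.08 0 0 0;50 0 0 0.08 0 0 0",
  "squeeze": 20
}}

```text
time_s: 22.12
ee_pos: [0.4971, -0.2321, 0.1651]
ee_rot: [-0.221, 0.718, 0.607, 0.261]
ft_force: [0.6, -0.2, 0.2]
grip_width: 0.0427
```

```bash
python3 - <<'E'
from h import *
st=r.get_state();print(st['ee_pos'],st['ft_force'],st['moment'])
a=snap('side','a17.png')['pixels'][:,:,::-1];b=snap('top','b17.png')['pixels'][:,:,::-1]
import cv2
cv2.imwrite('pics/a18.png',np.hstack([cv2.resize(a[310:390,250:350],None,fx=4,fy=4,interpolation=cv2.INTER_CUBIC),cv2.resize(b[260:340,345:445],None,fx=4,fy=4,interpolation=cv2.INTER_CUBIC)]))
E
```

```text
[ 0.49705506 -0.23212109  0.16511151] [ 0.63177158 -0.17512743  0.18662549] [-0.27311899  0.02599297  0.01223582]
```

View pics/a18.png

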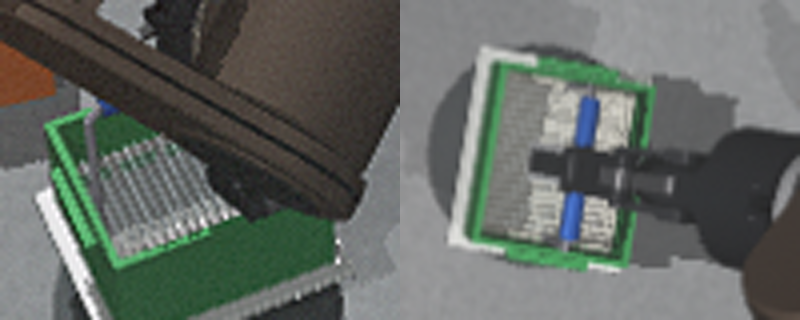

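Emit:
{"api": "jog_arm", "payload": {
  "increments": "50 -0.05 -0.3 0.4 0 0 0;50 -0.1 -0.6 0.8 0 0 0;50 -0.2 -1.3 1.5 0 0 0;50 -0.3 -1.9 2.3 0 0 0;50 -0.4 -2.5 3.1 0 0 0;50 -0.5 -3.2 3.8 0 0 0;50 -0.7 -4.1 5 0 0 0;50 -0.8 -5.1 6.1 0 0 0;50 -1 -6 7.3 0 0 0;50 -1.2 -7 9 0 0 0;50 -1.2 -7 12 0 0 0;50 -1.2 -7 15 0 0 0"
}}

```text
time_s: 23.22
ee_pos: [0.4844, -0.303, 0.3159]
ee_rot: [-0.222, 0.718, 0.606, 0.261]
ft_force: [-0.2, -0.7, -0.3]
grip_width: 0.0429
```

Emit:
{"api": "jog_arm", "payload": {
  "increments": "50 0 0 3 0 0 0;50 0 0 6 0 0 0;50 0 0 9 0 0 0;50 0 0 9 0 0 0;50 0 0 9 0 0 0"
}}

```text
time_s: 23.63
ee_pos: [0.4852, -0.3031, 0.4085]
ee_rot: [-0.218, 0.718, 0.608, 0.261]
ft_force: [-0.5, -0.3, -0.8]
grip_width: 0.0431
```

```bash
python3 - <<'E'
from h import *
st=r.get_state();print(st['time_s'],st['ee_pos'],st['ft_force'])
a=snap('side','a19.png');b=snap('top','b19.png')
for c,im in (('side',a),('top',b)):
    for t in ['rack_blue_grip','rack_blue_tray','rack_yellow_grip','dish_lidded','slide_box','dropper']:
        for d in models.landmark_of(c,t)[:4]: print(c,t,round(d['p'],2),w(im,d['location']).round(3))
import cv2
A=a['pixels'][:,:,::-1];B=b['pixels'][:,:,::-1]
cv2.imwrite('pics/a20.png',cv2.resize(A[130:430,130:530],None,fx=2,fy=2));cv2.imwrite('pics/b20.png',cv2.resize(B[130:430,150:550],None,fx=2,fy=2))
E
```

```text
23.6333 [ 0.48521061 -0.30308475  0.40850171] [-0.51533361 -0.27568401 -0.7865793 ]
side rack_blue_grip 0.77 [ 0.493 -0.242  0.179]
side rack_blue_grip 0.58 [ 0.846 -0.14   0.112]
side rack_blue_tray 0.92 [ 0.842 -0.14   0.01 ]
side rack_blue_tray 0.62 [ 0.493 -0.248  0.077]
side rack_yellow_grip 0.67 [0.444 0.218 0.165]
side dish_lidded 0.6 [ 0.469 -0.024 -0.002]
side slide_box 0.77 [ 0.656 -0.1    0.001]
side dropper 0.59 [ 0.528 -0.438 -0.006]
top rack_blue_grip 0.9 [ 0.845 -0.14   0.112]
top rack_blue_grip 0.82 [0.808 0.046 0.109]
top rack_blue_grip 0.79 [ 0.496 -0.241  0.177]
top rack_blue_tray 0.79 [ 0.495 -0.244  0.078]
top rack_blue_tray 0.76 [0.806 0.049 0.009]
top rack_blue_tray 0.66 [ 0.841 -0.137  0.005]
top rack_yellow_grip 0.62 [0.448 0.221 0.163]
top dish_lidded 0.79 [ 0.467 -0.012 -0.002]
top slide_box 0.57 [ 0.658 -0.096  0.001]
top dropper 0.76 [ 0.526 -0.443  0.001]
top dropper 0.32 [ 0.469 -0.013 -0.004]
```

View pics/a20.png

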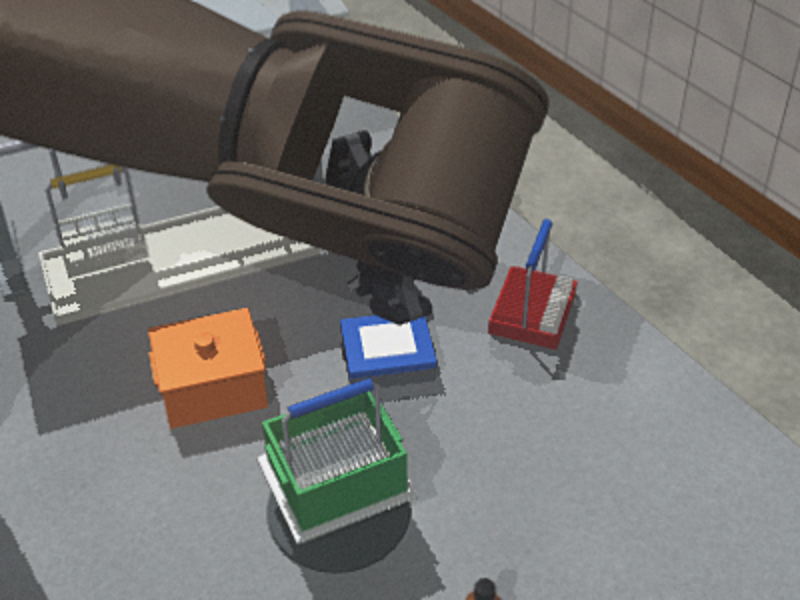

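View pics/b20.png

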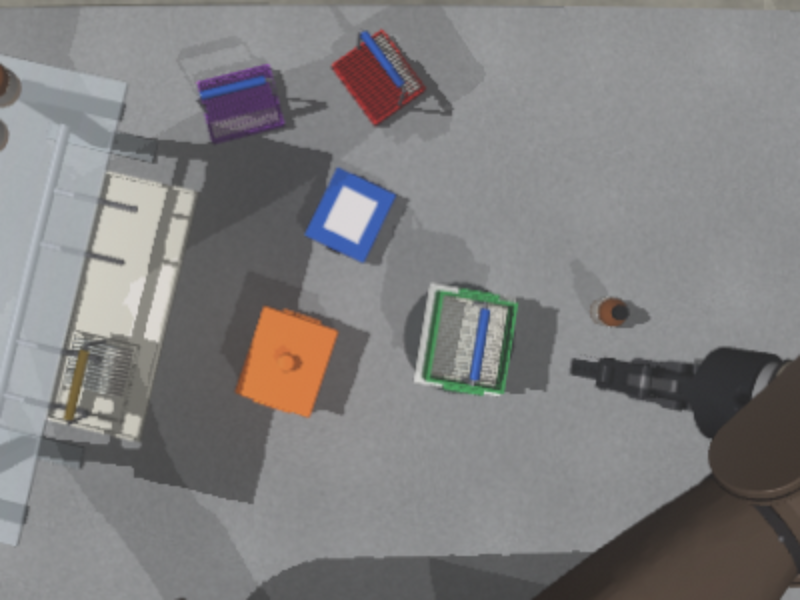

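Both views show the rack standing upright inside the dish, with its grip at z ≈ 0.178 and tray at 0.077. The yellow rack is still hanging, and the other things have not moved.

```bash
python3 -c "
from h import *
print(workorder.close_job())"
```

```text
the job is handed in; nothing more can be done
None
```

The blue-gripped rack is standing upright on the floor of the green dish and released; I handed the job in at about 24 s.

- **Lift and carry:** I pinched the blue sleeve with the gripper leaning 40° from the open front. I lifted it 34 mm, backed it out along the hooks, carried it over the dish and centred it from both camera views.
- **Lowering:** I went down in small steps, checking the force. There was no contact at the rim or walls. It touched the floor at about 67–68 mm above the bench, and the highest force I read was about 9 N. I eased that off before letting go.
- **Last checks:**
  - In both views the rack stands square and upright, with the grip at about 178 mm and the tray at 77–78 mm. That fits a floor at about 67 mm.
  - The floor height also agrees with the dish rim I fitted in the images, about 120–122 mm, to within 2 mm.
  - The yellow rack is still hanging, and the lidded dish, slide box and dropper are in place within the networks' accuracy.
  - The gripper is well clear of everything.
- **Disagreement between fits:** The image fits of the rack's position over the dish varied by about 1–2 mm, as much as the clearance. The proof of the fit is that it went down without contact.

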